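# Gauge a tile against the flip stop of a tile cutter

## Task

Set this tile up on the tile cutter for scoring: flip the hinged stop fully down onto the fence, then slide the tile along under the rail until its edges are snug against the fence and the stop's foot, and flip the stop back up out of the way without shifting the tile. Butt the tile home lightly, with a few newtons: it chips if forced, and the stop is only nipped on the fence, so a shove would spoil its setting. Leave the other things on the table and the cutter alone.

Things in the scene. Friction and masses are not known exactly. Their poses are not given: they have to be found in the camera images.
- cutter: rail tile cutter fixed to the table: grey base, x -160 to +160, y -200 to +180 mm, flat bed 18 mm above the table. Origin on the table under the score line; x points away from the robot across the bed to the fence, y to the left along the fence. Scoring carriage parked behind the fence at y = 0, x 92-132 mm; its folded handle reaches x 240, 120 mm above the table
- rail_mid (a point): middle of the 16 mm steel rail that runs along cutter x above y = 0: on its axis, 64 mm above the table (underside 38 mm above the bed). Its end posts, 30 mm wide and 76 mm high, stand at cutter x = -146 and +149 mm
- fence_face (a point): point on the tile side of the aluminium fence, at cutter x = +50, y = 0, 8 mm above the bed; axes as the cutter's. The fence runs along cutter y for the base's length, is 30 mm thick, its top 22 mm above the bed (40 mm above the table)
- flip_arm (a joint): angle of the flip stop, rad: 0 = down, bar flat on the saddle on top of the fence; grows as it swings up and back about a hinge along the fence (cutter y); 1.57 = upright, 2.1 = end of travel. The hinge is stiff (0.06 N m, about 1 N at the tab): the arm stays wherever it is left and does not fall
- stop_hinge (a point): middle of the flip stop's hinge axis, 57 mm above the table, 16 mm behind the fence's tile face; does not move as the arm swings; axes as the cutter's. It sits on a steel saddle 36 mm wide along the fence, whose hinge lugs stand to 63 mm above the table, 15 mm either side of this point
- stop_tab (a point): middle of the tab at the free end of the flip arm, to be pinched along the hinge's direction: dark steel bar 16 mm wide along the fence, 8 mm thick, 14 mm of it past the foot. With the arm down it lies 59 mm nearer the robot than the hinge and 3 mm lower, 54 mm above the table. Swings with the arm; axes are the cutter's when the arm is down
- stop_foot (a point): middle of the lower end of the gauge foot, which hangs from the underside of the arm 32 to 52 mm from the hinge: 20 mm across the fence, 16 mm wide along it. With the arm down this end is 2 mm above the bed, 42 mm nearer the robot than the hinge. Swings with the arm
- stop_gauge (a point): where the tile's edge is to touch: centre line of the foot's face towards cutter -y when the arm is down (cutter x +24 mm, 8 mm above the bed). Fixed to the saddle, does not swing; axes as the cutter's. The arm's mid-plane is 8 mm to +y of it. The saddle is only nipped to the fence by a thumbscrew: about 6 N along the fence makes it slip
- tile_center (a point): centre (half-way up) of the square white ceramic tile, 100 x 100 x 8 mm, about 0.18 kg, lying flat on the bed on the -y side of the rail, its far edge 10 to 40 mm short of the fence, turned up to 0.2 rad; x and y along its edges, nearly the cutter's x and y at the start. It drags on the bed with 1 to 3 N; a corner that meets the fence first can bind unless the tile is pushed square
- offcut: bystander: strip of white tile 100 x 24 x 8 mm lying on the bed's other end (+y); origin under its centre
- jar_brown: bystander: closed jar with brown contents, 60 mm diameter, 100 mm high, beside the cutter's -y end; origin at its foot
- jar_green: bystander: closed jar with dark green contents, 60 mm diameter, 100 mm high, beside the cutter's +y end; origin at its foot
- glue_bottle: bystander: white glue bottle, 48 mm diameter, 115 mm high, beside the cutter's -y end, farther off; origin at its foot
- paste_cup: bystander: small clear cup, 66 mm diameter, 30 mm high, beside the cutter's +y end, farther off; origin at its foot
- jar_lid: bystander: white jar lid, 66 mm diameter, 14 mm high; origin at its foot
- marker: bystander: black marker pen, 120 mm long, lying along the near edge of the cutter's base, on the +y side; origin under its middle
- pliers: bystander: running pliers lying flat, 150 mm long; origin under the joint
Mind the look-alikes: they are no part of the job. What is shaped like the part that bears tile_center but purple or turquoise is not meant.

How it is judged:
By the outcome, as a careful person would: the job done as asked, in the order asked, and still so for the second after the job is handed in, with the robot touching nothing.
It also fails if it takes over 72 s, if anything falls off the work surface, if the arm or the gripper's body presses on something with over 40 N, if the wrist force passes 120 N, or if a joint passes its speed limit or range.

## Robot

A 6-joint arm with a two-finger parallel gripper is mounted at the origin on the work surface. World frame = base frame: x ahead of the robot, y to its left, z up, the work surface at z = 0. Lengths are in m, angles in rad, forces in N, time in s.
With the tool pointing down it reaches from about 0.35 to 0.925 m from the base axis. Payload 6.4 kg.
Tool frame: the origin (TCP) lies midway between the tips of the shut fingers; the grasp point (between the pads) lies ctrl.grip_point_offset behind it (ctrl.grip_point_offset is the distance from the TCP to the grasp point, in m); z points along the fingers, x is the direction in which the jaws open and shut, and the axes are right-handed (so a half turn about z gives the same grasp; the last joint's range is limited). The gripper opens to 85 mm and grips with 20 to 120 N. Pads are 22 mm wide; open, the fingers measure 114 mm over their backs; the gripper's body (76 mm by 85 mm) begins 54 mm behind the grasp point. The pads swing forward as they close: fully open they stand 13 mm farther back than shut.
Start: joints at [1.172, 0.245, 1.558, -0, 1.339, -0.174], TCP at [0.145, 0.634, 0.231] pointing down, gripper open.
Joint ranges: [-3.13, 3.13], [-1.02, 2.26], [0.13, 2.54], [-0.95, 4.09], [0.21, 2.88], [-2.74, 2.74]. Speed limits (rad/s): [2.57, 2.57, 3.14, 3.14, 3.14, 3.14].

## Interface

Orientations are given as a 3x3 rotation matrix whose columns are the frame's x, y, z axes.
In Python, from cell import state, camera, order, ctrl gives the robot as it stands.
- The arm moves only by the tool apply_moves, never from a script. Its argument "series" is a list that holds one entry, the list of rows, each a list of 4 numbers: the shift along the tool's x, y, z in cm, then the turn about the tool's z in rad. In form: [[[tx, ty, tz, turn], ...]]. A call has 1 to 20 rows; each row is the pose to reach, as a shift and turn from the pose commanded when the call began, along the tool's axes at that moment; what a row does not reach only later rows make up. A row lasts 1/8 s, in which the tool goes at most 62.5 mm and 10.7 degrees, less where a joint would pass 70% of its speed; a pose out of reach is approached as far as the arm can. A call with a gripper value outside its range is refused whole. "grip" is the finger opening in cm, from 0 to 8.54, set as the call begins (left out, the last holds). The fingers move at their own pace and stop on an object; the grip force is fixed at half the most. Time passes only in rows, so rows that repeat a pose let the fingers close. It gives the time, the measured TCP pose, the force and the opening at its end, in the units of the state.
- state(): the state, without advancing time (a new reading comes with each control period).
- camera(name): name is "side" or "top" or "wrist"; returns a dict with "pixels" (384x512x3 uint8, blue, green, red), "range_z" (384x512 float32, m along the optical axis (not along the pixel's ray), 0 where there is no reading), "camera_matrix" (3x3 intrinsics, pixels), "world_to_cam" (4x4, takes a point from world to camera coordinates). Camera axes: x right, y up, looking along -z (the intrinsics and any distortion apply to the point x, -y, -z); pixel columns grow to the right and rows downward; lengths in m; the calibration is good to about 2 mm. A picture is of the moment at which its call begins.
- order.job_done(): hands the job in, once; it reports no verdict.
The state is a dict: "t": time; "qpos": joint angles; "joint_velocities": joint speeds; "effort": joint torques, N m; "position": TCP position; "eef_rot": TCP orientation; "wrist_force": force on the tool from outside, world axes, zero at the start; "wrist_torque": the same for the moment, N m; "grip_width": finger opening in m.
Only numpy, scipy, OpenCV 4.12 (cv2) and the standard library are available. Lean on these libraries where they do the work, as an engineer would, in place of code of your own. Each camera call takes 0.05 s, during which the arm holds its last target.

## Working session

There is one attempt and no reset: what is moved stays moved. The work goes in short steps, Python scripts to look and compute and a tool call to move; the robot and the scene stay as the last step left them, time stands still between calls to the robot, and variables do not carry over. Pictures are saved under pics/ and viewed, and the job is handed in when it is done.

Besides the shell and the picture viewer there is one more tool, called after "Call:" as name([rows], argument=value, ...), one row to a line, values as JSON. apply_moves: Moves the arm, as the interface text tells. Its arguments: {"type":"object","properties":{"series":{"type":"array"},"grip":{"type":"number"}},"required":["series"]}

```bash
mkdir -p pics; ls
cat > h.py <<'E'
import numpy as np, cv2
from cell import state, camera, order, ctrl
def save(name,fn):
    c=camera(name); np.savez('pics/'+fn+'.npz',**c); cv2.imwrite('pics/'+fn+'.png',c['pixels']); return c
def load(fn): return dict(np.load('pics/'+fn+'.npz'))
def pts(c):
    K=c['camera_matrix'];T=np.linalg.inv(c['world_to_cam']);z=c['range_z']
    v,u=np.mgrid[0:z.shape[0],0:z.shape[1]]
    P=np.stack([(u-K[0,2])/K[0,0]*z,-(v-K[1,2])/K[1,1]*z,-z],-1)
    return P@T[:3,:3].T+T[:3,3]
def ray(c,u,v,h):
    K=c['camera_matrix'];T=np.linalg.inv(c['world_to_cam'])
    d=T[:3,:3]@np.array([(u-K[0,2])/K[0,0],-(v-K[1,2])/K[1,1],-1.]);o=T[:3,3]
    return o+d*(h-o[2])/d[2]
def proj(c,p):
    K=c['camera_matrix'];q=c['world_to_cam']@np.append(p,1)
    return K[0,0]*q[0]/-q[2]+K[0,2],K[1,1]*-q[1]/-q[2]+K[1,2]
E
python3 - <<'E'
from h import *
print(state()); print({k:getattr(ctrl,k) for k in dir(ctrl) if k[0]!='_'})
for n in ['top','side','wrist']:
    c=save(n,n+'0'); print(n,c['camera_matrix'].tolist(),np.linalg.inv(c['world_to_cam']).round(3).tolist())
E
```

```text
pics
{'t': 0.0, 'qpos': array([ 1.17189151e+00,  2.45796476e-01,  1.55899663e+00, -2.47618626e-05,
        1.33867912e+00, -1.74068043e-01]), 'joint_velocities': array([-0.00106456,  0.00038033, -0.00035658, -0.00170947, -0.00090864,
        0.00129472]), 'effort': array([ 7.14001726e-05, -4.29496658e+01, -3.26138413e+01, -3.74240278e-05,
        5.22289003e-03,  7.00303442e-07]), 'position': array([0.14468095, 0.63313476, 0.23020091]), 'eef_rot': array([[ 2.22941012e-01,  9.74831680e-01, -7.07837957e-04],
       [ 9.74830171e-01, -2.22941931e-01, -1.74136170e-03],
       [-1.85534132e-03, -3.01800857e-04, -9.99998233e-01]]), 'wrist_force': array([ 0.12133291, -0.00067583,  0.05144816]), 'wrist_torque': array([ 0.01183909, -0.01422138,  0.008865  ]), 'grip_width': 0.08548970059461801}
{'IKError': <class 'cell.IKError'>, 'grip_point_offset': 0.0187}
top [[437.4956299893474, 0.0, 255.13354440806756], [0.0, 437.4956299893474, 186.79778625247366], [0.0, 0.0, 1.0]] [[-0.005, 0.998, -0.061, 0.441], [-1.0, -0.006, -0.019, -0.012], [-0.019, 0.061, 0.998, 1.268], [0.0, 0.0, 0.0, 1.0]]
side [[356.81949910651326, 0.0, 253.42681398451634], [0.0, 356.81949910651326, 193.17098543821066], [0.0, 0.0, 1.0]] [[0.788, 0.411, -0.459, 0.059], [-0.616, 0.517, -0.594, -0.611], [-0.007, 0.751, 0.661, 0.725], [0.0, 0.0, 0.0, 1.0]]
wrist [[302.0709077401152, 0.0, 252.82304142327], [0.0, 302.0709077401152, 190.0593996975901], [0.0, 0.0, 1.0]] [[0.223, -0.941, -0.253, 0.08], [0.975, 0.215, 0.059, 0.648], [-0.001, -0.26, 0.966, 0.373], [0.0, 0.0, 0.0, 1.0]]
```

View pics/top0.png

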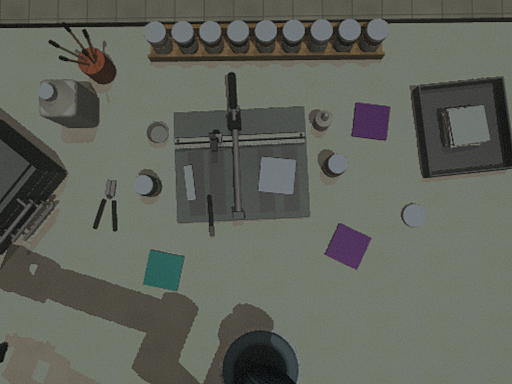

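View pics/side0.png

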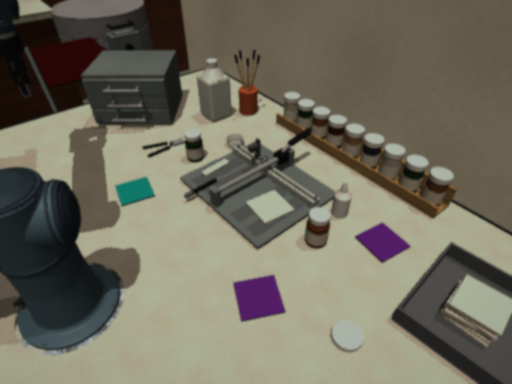

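Run:
```python
from h import *
c=load('top0'); im=c['pixels'][60:240,160:330]
im=cv2.convertScaleAbs(im,alpha=1.6,beta=10)
cv2.imwrite('pics/top0c.png',cv2.resize(im,None,fx=3.3,fy=3.3,interpolation=cv2.INTER_CUBIC))
P=pts(c)
for u,v in [(277,175),(189,182),(465,127),(300,210),(240,150),(214,137),(214,147),(214,152),(237,175),(200,140),(290,138)]: print(u,v,P[v,u].round(4))
```

```text
277 175 [ 0.5496 -0.0512  0.0268]
189 182 [0.5314 0.1999 0.0258]
465 127 [ 0.6752 -0.5678  0.0656]
300 210 [ 0.45   -0.1163  0.0161]
240 150 [0.6227 0.0541 0.0224]
214 137 [0.643  0.1174 0.1239]
214 147 [0.6185 0.1189 0.1102]
214 152 [0.618  0.1292 0.0192]
237 175 [0.5469 0.0602 0.0667]
200 140 [0.6503 0.1672 0.0362]
290 138 [ 0.6534 -0.0885  0.0385]
```

View pics/top0c.png

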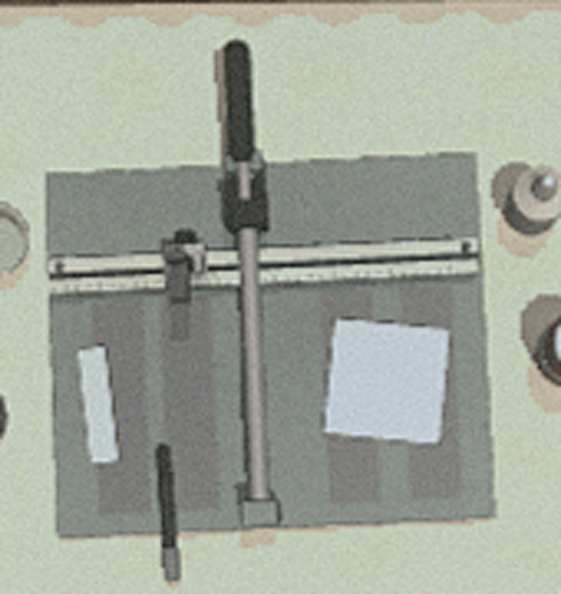

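View pics/wrist0.png

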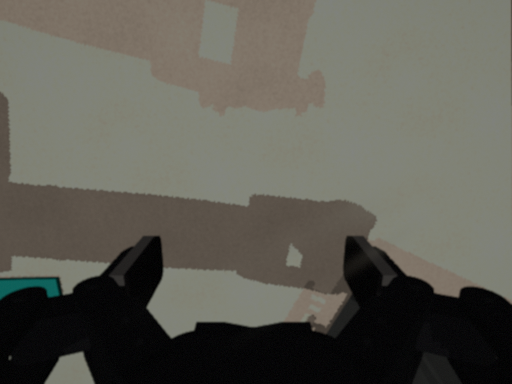

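Run:
```python
from h import *
c=load('top0'); P=pts(c)
# table / bed z bias
print('table z',np.median(P[300:340,380:440,2]), 'bed', np.median(P[150:200,150+170-300+130:160+30,2]) , np.median(P[200:215,250:300,2]))
# colour base mask by rays: grey vs cream
im=c['pixels'].astype(int)
roi=(slice(95,235),slice(165,320))
hsv=cv2.cvtColor(c['pixels'],cv2.COLOR_BGR2HSV)
Z=P[...,2]
# rail points
m=(Z>0.058)&(Z<0.08); m[:160]=0; m[206:]=0; m[:,:225]=0; m[:,250:]=0
R=P[m][:,:2]; print('rail',len(R),cv2.fitLine(R.astype(np.float32),cv2.DIST_HUBER,0,.01,.01).ravel(), np.median(P[m][:,2]))
# tile: white mask
g=c['pixels'].min(2); roi=np.zeros_like(g); roi[140:210,245:312]=1
t=((g>120)&(roi>0)).astype(np.uint8); t[:150]=0
cs,_=cv2.findContours(t,0,1); k=max(cs,key=cv2.contourArea); r=cv2.minAreaRect(k); print(r)
bp=cv2.boxPoints(r); W=np.array([ray(c,*p,.026)[:2] for p in bp]); print('tile corners',W.round(4)); print('ctr',W.mean(0), [np.linalg.norm(W[i]-W[i-1]).round(4) for i in range(4)])
# fence face edge: columns, top face z.04
print(g[120:160,285],g[120:160,190])
for u in (285,190): print(u,[int(round(1000*z)) for z in Z[128:152,u]])
```

```text
table z -0.0004952611343584934 bed 0.003721747903238204 0.01811691769193635
rail 267 [0.99907    0.0431177  0.52625674 0.05922367] 0.07029072121668656
((288.0, 193.0), (2.0, 0.0), 180.0)
tile corners [[ 0.4982 -0.0849]
 [ 0.4982 -0.0849]
 [ 0.4983 -0.0792]
 [ 0.4983 -0.0792]]
ctr [ 0.49824853 -0.08203838] [np.float64(0.0057), np.float64(0.0), np.float64(0.0057), np.float64(0.0)]
[ 78  74  73  71  76  79  74  71  77  82  79  75  52 104 113 109 112  60
  18  77 109 108 109  63  46  60  64  65  72  68  68  69  71  69  71  68
  71  72  52 106] [ 75  75  77  76  74  75  73  76  72  69  76  73  72  72  76  75  77  51
  98 105 109  98  48  35 103  97  88  95  63  44  58  73  71  66  67  67
  62  69  71  60]
285 [21, 16, 16, 17, 20, 40, 41, 36, 43, 40, 41, 41, 42, 43, 37, 40, 21, 17, 18, 20, 16, 21, 18, 16]
190 [20, 15, 22, 21, 17, 16, 18, 17, 19, 19, 40, 39, 44, 39, 39, 39, 1268, 42, 39, 39, 35, 17, 20, 19]
```

```bash
cat > fit.py <<'E'
from h import *
def edge(g,u,v0,v1,th,fall=True):
    col=g[:,u]
    for v in range(v0,v1):
        a,b=col[v],col[v+1]
        if fall and a>=th>b or (not fall) and a<th<=b: return v+(a-th)/(a-b)
def fitl(p):
    return cv2.fitLine(np.array(p,np.float32),cv2.DIST_HUBER,0,.001,.001).ravel()
def tile(c,roi,th=95,h=.026):
    g=cv2.GaussianBlur(c['pixels'].min(2),(0,0),.6); m=np.zeros_like(g); v0,v1,u0,u1=roi; m[v0:v1,u0:u1]=(g[v0:v1,u0:u1]>th)
    m=cv2.morphologyEx(m,cv2.MORPH_OPEN,np.ones((3,3)))
    cs,_=cv2.findContours(m,0,cv2.CHAIN_APPROX_NONE); k=max(cs,key=cv2.contourArea)
    W=np.array([ray(c,*p[0],h)[:2] for p in k])*1000
    r=cv2.minAreaRect(W.astype(np.float32)); M=cv2.moments(W.astype(np.float32))
    return r,(M['m10']/M['m00'],M['m01']/M['m00'])
E
python3 - <<'E'
from fit import *
c=load('top0'); g=cv2.GaussianBlur(c['pixels'].min(2),(0,0),.6).astype(float)
p=[]
for u in list(range(184,205))+list(range(248,300)):
    v=edge(g,u,136,153,86)
    # last falling edge before bed
    vs=[q for q in (edge(g,u,s,s+1,86) for s in range(134,152)) if q]
    if vs: p.append(ray(c,u,vs[-1],.040)[:2])
f=fitl(p); print('fence',f,len(p))
d=np.array([f[1],-f[0]]); 
print('normal ang',np.arctan(-f[0]/f[1]))
r=np.array([(np.array(q)-f[2:])@np.array([f[1],-f[0]]) for q in p]); print(np.abs(r).mean())
print(tile(c,(150,205,248,306)))
# base outline
m=((g>45)&(g<92)).astype(np.uint8); 
P=pts(c);Z=P[...,2]; b=((Z>.010)&(Z<.026)).astype(np.uint8); b[:100]=0;b[230:]=0;b[:,:165]=0;b[:,318:]=0
b=cv2.morphologyEx(b,cv2.MORPH_OPEN,np.ones((3,3)))
b=cv2.morphologyEx(b,cv2.MORPH_CLOSE,np.ones((25,25)))
cs,_=cv2.findContours(b,0,1); k=max(cs,key=cv2.contourArea)
W=np.array([ray(c,*q[0],.018)[:2] for q in k],np.float32)*1000
print(cv2.minAreaRect(W))
# stop points
m=(Z>.048)&(Z<.15); m[:,:200]=0; m[:,226:]=0; m[:125]=0;m[160:]=0
vv,uu=np.where(m)
for v,u in zip(vv,uu): 
    print((u,v),(P[v,u]*1000).round(0).astype(int).tolist(),end=' ')
E
```

```text
fence [ 0.03966014 -0.9992132   0.6356858   0.02317241] 73
normal ang 0.039670542
0.0005591641194654244
(((549.7647705078125, -50.862789154052734), (98.31729888916016, 98.68247985839844), 83.98216247558594), (549.4996147696471, -50.81224882532722))
((583.7349853515625, 51.76625061035156), (319.1754150390625, 379.0340881347656), 2.347024917602539)
(np.int64(218), np.int64(133)) [668, 115, 49] (np.int64(219), np.int64(133)) [667, 112, 50] (np.int64(210), np.int64(134)) [664, 137, 53] (np.int64(211), np.int64(134)) [665, 134, 50] (np.int64(212), np.int64(134)) [665, 131, 50] (np.int64(213), np.int64(134)) [665, 128, 51] (np.int64(214), np.int64(134)) [665, 126, 48] (np.int64(215), np.int64(134)) [665, 123, 50] (np.int64(217), np.int64(134)) [665, 117, 49] (np.int64(218), np.int64(134)) [664, 114, 53] (np.int64(219), np.int64(134)) [663, 111, 57] (np.int64(220), np.int64(134)) [665, 109, 49] (np.int64(221), np.int64(134)) [665, 106, 49] (np.int64(222), np.int64(134)) [664, 103, 52] (np.int64(211), np.int64(135)) [662, 134, 49] (np.int64(212), np.int64(135)) [649, 123, 121] (np.int64(213)
[... 7113 characters left out ...]
 (np.int64(214), np.int64(149)) [613, 119, 111] (np.int64(215), np.int64(149)) [613, 116, 110] (np.int64(216), np.int64(149)) [613, 114, 109] (np.int64(217), np.int64(149)) [614, 111, 107] (np.int64(212), np.int64(150)) [611, 125, 106] (np.int64(213), np.int64(150)) [611, 122, 107] (np.int64(214), np.int64(150)) [611, 119, 108] (np.int64(215), np.int64(150)) [611, 117, 104] (np.int64(216), np.int64(150)) [611, 114, 107] (np.int64(217), np.int64(150)) [611, 111, 107] (np.int64(212), np.int64(151)) [610, 126, 94] (np.int64(213), np.int64(151)) [610, 124, 92] (np.int64(214), np.int64(151)) [610, 121, 95] (np.int64(215), np.int64(151)) [610, 118, 94] (np.int64(216), np.int64(151)) [611, 116, 89]
```

The candidates for the tile are the white square on the bed at top px (277,175), the white stack in the tray (465,127), the offcut (189,182), two purple squares (371,121) and (348,246), and a turquoise square (164,270). I choose the one at (277,175): it is a single white square on the bed, to the -y side of the rail, and the crop confirms it. The stop at (214,140) is upright.

```bash
cat > cut.py <<'E'
from fit import *
YAW=0.0405; EX=np.array([np.cos(YAW),np.sin(YAW)]);EY=np.array([-np.sin(YAW),np.cos(YAW)])
O=np.array([.5838,.0617])
def w2c(p): d=np.asarray(p)[:2]-O; return np.array([d@EX,d@EY])*1000
def c2w(x,y,z): return np.append(O+EX*x/1000+EY*y/1000,z/1000)
def rows(tg):  # tg: list of (x,y,z mm cutter, toolx yaw rel. cutter x)
    s=state();p=s['position'];R=s['eef_rot'];y0=np.arctan2(R[1,0],R[0,0])
    print('TCP cutter',w2c(p).round(2),(p[2]*1000).round(2),'yaw rel',round(y0-YAW,4),'F',s['wrist_force'].round(2),'w',round(s['grip_width']*1000,2),'t',round(s['t'],2))
    for x,y,z,a in tg:
        d=R.T@(c2w(x,y,z)-p)*100; t=(y0-YAW-a+np.pi)%(2*np.pi)-np.pi
        print((x,y,z),'->',d.round(3).tolist(),round(t,4))
    return
E
python3 - <<'E'
from cut import *
c=load('top0'); r,m=tile(c,(150,205,248,306)); print('tile c',w2c(np.array(m)/1000), np.radians(r[2]-90)-YAW)
rows([(83,56,200,np.pi/2),(83,56,98,np.pi/2)])
E
```

```text
tile c [ -38.82775895 -111.03120146] -0.14553107865109002
TCP cutter [-415.59  588.85] 230.43 yaw rel 1.3055 F [ 0.72 -0.26  0.71] w 85.52 t 0.15
(83, 56, 200) -> [-38.345, 62.085, 3.085] -0.2653
(83, 56, 98) -> [-38.33, 62.088, 13.285] -0.2653
```

Call:
apply_moves([
  [[-38.3,62.1,3.0,-0.265],[-38.3,62.1,3.0,-0.265],[-38.3,62.1,3.0,-0.265],[-38.3,62.1,3.0,-0.265],[-38.3,62.1,3.0,-0.265],[-38.3,62.1,3.0,-0.265],[-38.3,62.1,3.0,-0.265],[-38.3,62.1,3.0,-0.265],[-38.3,62.1,3.0,-0.265],[-38.3,62.1,3.0,-0.265],[-38.3,62.1,3.0,-0.265],[-38.3,62.1,3.0,-0.265],[-38.3,62.1,3.0,-0.265],[-38.3,62.1,3.0,-0.265],[-38.3,62.1,3.0,-0.265],[-38.3,62.1,3.0,-0.265],[-38.3,62.1,3.0,-0.265]],
], grip=0)

```text
t: 2.28
position: [0.6646, 0.1225, 0.2015]
eef_rot: [[-0.041, 0.999, 0.0], [0.999, 0.041, 0.0], [0.0, 0.0, -1.0]]
wrist_force: [0.5, -0.3, 0.4]
grip_width: 0.0001
```

Run:
```python
from cut import *
c=save('wrist','w1'); cv2.imwrite('pics/w1b.png',cv2.convertScaleAbs(c['pixels'],alpha=1.7,beta=10))
rows([(83,56,98,np.pi/2)])
```

```text
TCP cutter [83.26 57.32] 201.46 yaw rel 1.5712 F [ 0.47 -0.16  0.56] w 0.1 t 2.33
(83, 56, 98) -> [-0.132, -0.028, 10.346] 0.0004
```

View pics/w1b.png

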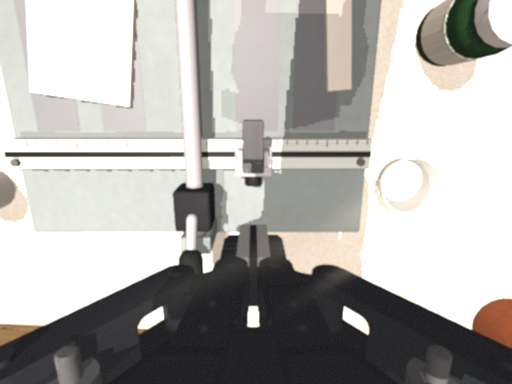

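Run:
```python
from cut import *
c=load('w1'); P=pts(c); 
C=np.stack([(P[...,:2]-O)@EX*1000,(P[...,:2]-O)@EY*1000,P[...,2]*1000],-1)
def st(m,n):
    q=C[m]; print(n,len(q),np.percentile(q,[2,50,98],axis=0).round(1).tolist())
m=(C[...,0]>10)&(C[...,0]<80)&(abs(C[...,1]-56)<14)
st(m&(C[...,2]>117)&(C[...,2]<130),'tabtop'); st(m&(C[...,2]>103)&(C[...,2]<113),'foot')
st(m&(C[...,2]>85),'all')
z=C[...,2]; f=(abs(z-40)<3)&(C[...,0]>30)&(C[...,0]<100)&(abs(C[...,1])<180)&(abs(C[...,1])>20)&((abs(C[...,1]-56)>25))
st(f,'fence'); b=(abs(z-18)<5)&(C[...,0]>-100)&(C[...,0]<200)&(abs(C[...,1])<250); st(b,'bed')
r=(z>55)&(z<80)&(C[...,0]>-60)&(C[...,0]<70)&(abs(C[...,1])<20); st(r,'rail')
fl=fitl((C[f][:,:2])); print(fl)
rl=fitl((C[r][:,:2])); print(rl)
# fingertips in camera
v=c['range_z']; print(v[225:262:6,253].round(3), v[232,235:275:3].round(3)); print(C[232,238:272:4].round(0).tolist())
```

```text
tabtop 260 [[55.1, 49.5, 118.6], [58.6, 57.3, 122.7], [63.0, 65.1, 124.1]]
foot 799 [[25.5, 49.9, 107.5], [39.8, 56.9, 108.8], [55.0, 64.6, 110.3]]
all 17270 [[16.3, 42.7, 108.7], [65.6, 56.7, 282.0], [75.6, 69.4, 343.8]]
fence 7658 [[46.6, -174.7, 38.2], [60.6, -46.4, 39.8], [75.0, 170.5, 41.4]]
bed 54388 [[-80.1, -190.6, 16.2], [19.8, 24.5, 17.8], [149.8, 177.5, 19.6]]
rail 2920 [[-57.8, -6.0, 64.6], [-1.4, 2.6, 70.4], [66.8, 9.0, 72.8]]
[ 2.8243782e-03 -9.9999601e-01  6.0383274e+01 -1.2876885e+01]
[9.9999994e-01 3.4188223e-04 7.8387409e-01 2.5898833e+00]
[0.149 0.141 0.133 0.128 0.123 0.117 0.116] [0.353 0.354 0.139 0.139 0.138 0.14  0.139 0.139 0.139 0.139 0.139 0.372
 0.371 0.372]
[[156.0, 40.0, 15.0], [71.0, 52.0, 214.0], [71.0, 54.0, 214.0], [72.0, 56.0, 213.0], [71.0, 58.0, 215.0], [71.0, 60.0, 214.0], [71.0, 62.0, 215.0], [71.0, 64.0, 214.0], [162.0, 79.0, -0.0]]
```

```bash
sed -i 's/^O=.*/O=np.array([.5838,.0617])-.0035*EX+.0024*EY/' cut.py
python3 - <<'E'
from cut import *
t=[(86,55,106,np.pi/2)]
for a in [90,80,70,60,50,40,30,22,15,10,6]:
    a=np.radians(a); t.append((round(66-53*np.cos(a)+np.sin(a)+11.5,1),55,round(57+53*np.sin(a)+np.cos(a),1),np.pi/2))
rows(t)
E
```

```text
TCP cutter [86.76 54.92] 201.46 yaw rel 1.5712 F [ 0.47 -0.16  0.56] w 0.1 t 2.33
(86, 55, 106) -> [0.008, -0.078, 9.546] 0.0004
(np.float64(78.5), 55, np.float64(110.0)) -> [0.009, -0.828, 9.146] 0.0004
(np.float64(69.3), 55, np.float64(109.4)) -> [0.009, -1.748, 9.206] 0.0004
(np.float64(60.3), 55, np.float64(107.1)) -> [0.009, -2.648, 9.436] 0.0004
(np.float64(51.9), 55, np.float64(103.4)) -> [0.01, -3.488, 9.806] 0.0004
(np.float64(44.2), 55, np.float64(98.2)) -> [0.01, -4.258, 10.326] 0.0004
(np.float64(37.5), 55, np.float64(91.8)) -> [0.01, -4.928, 10.965] 0.0004
(np.float64(32.1), 55, np.float64(84.4)) -> [0.011, -5.468, 11.705] 0.0004
(np.float64(28.7), 55, np.float64(77.8)) -> [0.011, -5.808, 12.365] 0.0004
(np.float64(26.6), 55, np.float64(71.7)) -> [0.011, -6.018, 12.975] 0.0004
(np.float64(25.5), 55, np.float64(67.2)) -> [0.011, -6.129, 13.425] 0.0004
(np.float64(24.9), 55, np.float64(63.5)) -> [0.011, -6.189, 13.795] 0.0004
```

Descend behind the stop, then start the sweep to check contact.

Call:
apply_moves([
  [[0,0,5.0,0],[0,-0.1,9.2,0],[0,-0.4,9.2,0],[0,-0.8,9.15,0],[0,-1.2,9.15,0],[0,-1.7,9.2,0],[0,-2.2,9.3,0]],
])

```text
t: 3.2
position: [0.6433, 0.121, 0.1096]
eef_rot: [[-0.04, 0.999, 0.002], [0.999, 0.04, 0.0], [-0.0, 0.002, -1.0]]
wrist_force: [1.2, 0.0, 1.5]
grip_width: -0.0002
```

Run:
```python
from cut import *
c=save('wrist','w2'); cv2.imwrite('pics/w2b.png',cv2.convertScaleAbs(c['pixels'],alpha=1.7,beta=10))
rows([])
```

```text
TCP cutter [64.43 54.48] 108.83 yaw rel 1.5706 F [1.37 0.4  1.03] w -0.03 t 3.25
```

View pics/w2b.png

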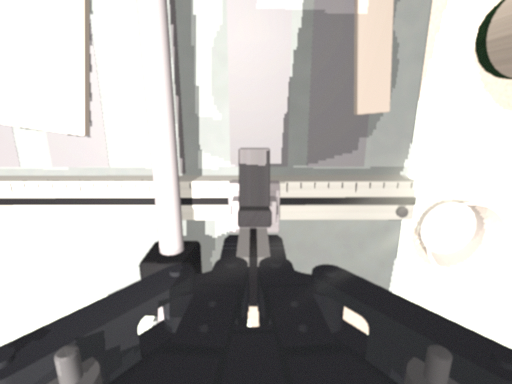

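Call:
apply_moves([
  [[0,-0.45,0.14,0],[0,-0.87,0.32,0],[0,-1.29,0.51,0],[0,-1.7,0.77,0],[0,-2.06,1.03,0],[0,-2.4,1.35,0],[0,-2.73,1.67,0],[0,-3.0,2.0,0],[0,-3.27,2.4,0],[0,-3.45,2.75,0],[0,-3.6,3.07,0],[0,-3.72,3.4,0],[0,-3.82,3.7,0],[0,-3.88,3.9,0],[0,-3.93,4.1,0],[0,-3.95,4.3,0]],
])

```text
t: 5.25
position: [0.6034, 0.1194, 0.0652]
eef_rot: [[-0.04, 0.999, -0.0], [0.999, 0.04, 0.0], [0.0, -0.0, -1.0]]
wrist_force: [-0.9, 0.6, -0.0]
grip_width: -0.0002
```

Run:
```python
from cut import *
rows([(24.9,55,60,np.pi/2),(24.9,55,57.5,np.pi/2)])
c=save('wrist','w3'); cv2.imwrite('pics/w3b.png',cv2.convertScaleAbs(c['pixels'],alpha=1.7,beta=10))
c=save('side','s3'); cv2.imwrite('pics/s3b.png',cv2.resize(c['pixels'][120:250,170:350],None,fx=4,fy=4))
```

```text
TCP cutter [25.4  54.46] 65.16 yaw rel 1.5705 F [-0.86  0.56 -0.03] w -0.21 t 5.25
(24.9, 55, 60) -> [0.054, -0.05, 0.516] -0.0003
(24.9, 55, 57.5) -> [0.054, -0.049, 0.766] -0.0003
```

View pics/w3b.png

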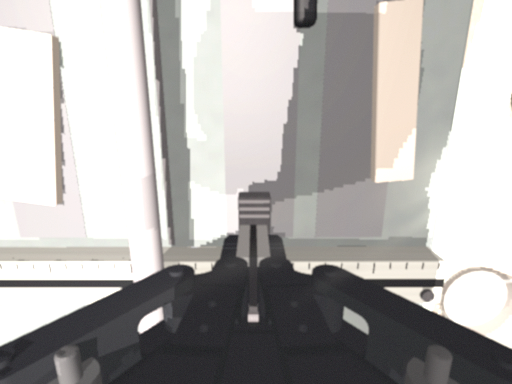

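View pics/s3b.png

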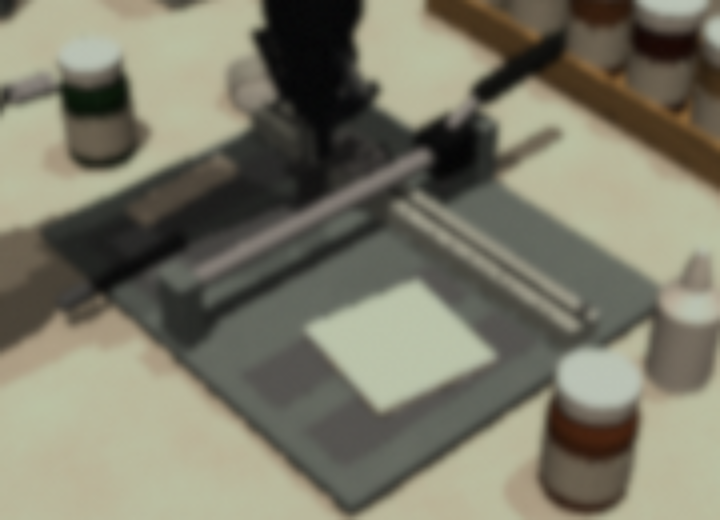

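Call:
apply_moves([
  [[0,0,0.2,0],[0,0,0.4,0],[0,0,0.55,0],[0,0,0.65,0],[0,0,0.65,0]],
])

```text
t: 5.98
position: [0.6034, 0.1194, 0.0586]
eef_rot: [[-0.04, 0.999, 0.0], [0.999, 0.04, -0.0], [-0.0, 0.0, -1.0]]
wrist_force: [-0.5, 0.5, -0.3]
grip_width: -0.0003
```

Call:
apply_moves([
  [[0,0,0.05,0],[0,0,0.05,0]],
])

```text
t: 6.22
position: [0.6035, 0.1194, 0.0583]
eef_rot: [[-0.04, 0.999, 0.0], [0.999, 0.04, -0.0], [-0.0, 0.0, -1.0]]
wrist_force: [-0.1, -0.9, -0.1]
grip_width: 0.0001
```

Call:
apply_moves([
  [[0,0,0.04,0],[0,0,0.04,0]],
])

```text
t: 6.48
position: [0.6036, 0.1194, 0.0581]
eef_rot: [[-0.04, 0.999, 0.0], [0.999, 0.04, -0.0], [-0.0, 0.0, -1.0]]
wrist_force: [-0.8, 0.3, 1.2]
grip_width: -0.0002
```

Call:
apply_moves([
  [[0,0,0.05,0],[0,0,0.05,0]],
])

```text
t: 6.72
position: [0.6036, 0.1194, 0.0579]
eef_rot: [[-0.04, 0.999, 0.0], [0.999, 0.04, -0.0], [-0.0, 0.0, -1.0]]
wrist_force: [-2.8, -0.7, 5.3]
grip_width: -0.0002
```

Call:
apply_moves([
  [[0,0,0.06,0],[0,0,0.06,0]],
])

```text
t: 6.98
position: [0.6036, 0.1194, 0.0578]
eef_rot: [[-0.04, 0.999, -0.0], [0.999, 0.04, -0.0], [-0.0, -0.0, -1.0]]
wrist_force: [-4.7, -0.0, 8.6]
grip_width: -0.0001
```

Call:
apply_moves([
  [[0,0,0.06,0],[0,0,0.06,0]],
])

```text
t: 7.22
position: [0.6036, 0.1194, 0.0577]
eef_rot: [[-0.04, 0.999, -0.0], [0.999, 0.04, -0.0], [-0.0, -0.0, -1.0]]
wrist_force: [-6.4, -1.5, 11.8]
grip_width: -0.0
```

Run:
```python
from cut import *
rows([(30,55,150,np.pi/2),(60,-60,200,np.pi/2)])
```

```text
TCP cutter [25.61 54.46] 57.71 yaw rel 1.5708 F [-6.37 -1.5  11.81] w -0.03 t 7.22
(30, 55, 150) -> [0.052, 0.435, -9.229] -0.0
(60, -60, 200) -> [-11.449, 3.433, -14.228] -0.0
```

Call:
apply_moves([
  [[0,0,-4,0],[0,0.4,-9,0],[-3,1.4,-12,0],[-11.4,3.4,-14.2,0],[-11.4,3.4,-14.2,0],[-11.4,3.4,-14.2,0],[-11.4,3.4,-14.2,0]],
])

```text
t: 8.1
position: [0.6412, 0.0078, 0.1969]
eef_rot: [[-0.041, 0.999, -0.002], [0.999, 0.041, 0.001], [0.001, -0.002, -1.0]]
wrist_force: [-0.3, 0.1, -0.5]
grip_width: 0.0
```

Run:
```python
from cut import *
rows([])
c=save('wrist','w4'); cv2.imwrite('pics/w4b.png',cv2.convertScaleAbs(c['pixels'],alpha=1.7,beta=10))
P=pts(c); C=np.stack([(P[...,:2]-O)@EX*1000,(P[...,:2]-O)@EY*1000,P[...,2]*1000],-1); np.save('pics/C4.npy',C)
def st(m,n):
    q=C[m]; print(n,len(q),np.percentile(q,[1,50,99],axis=0).round(1).tolist())
x,y,z=C[...,0],C[...,1],C[...,2]
st((abs(y-55)<20)&(x>-10)&(x<45)&(z>45)&(z<70),'bar')
st((abs(y-55)<20)&(x>-10)&(x<30)&(z>45)&(z<70),'bar tab')
st((abs(y)<20)&(x>-60)&(x<30)&(z>58)&(z<80),'rail')
st((abs(z-40)<4)&(x>35)&(x<100)&(y<-20)&(y>-150),'fence')
st((abs(z-18)<5)&(x>0)&(x<30)&(y<-20)&(y>-150),'bed')
```

```text
TCP cutter [ 58.64 -58.58] 196.87 yaw rel 1.5711 F [-0.28  0.12 -0.48] w 0.04 t 8.1
bar 1009 [[-0.2, 46.4, 46.8], [21.5, 52.9, 57.7], [44.7, 62.3, 59.4]]
bar tab 699 [[-0.2, 46.4, 46.5], [15.0, 52.8, 57.6], [29.7, 62.3, 59.5]]
rail 2052 [[-59.2, -9.3, 63.6], [-18.0, -2.9, 70.5], [28.9, 5.9, 73.1]]
fence 3689 [[49.6, -148.8, 37.1], [63.6, -84.9, 39.8], [78.7, -21.3, 41.4]]
bed 2599 [[0.9, -148.8, 16.2], [19.3, -67.4, 17.9], [29.8, -20.9, 19.6]]
```

View pics/w4b.png

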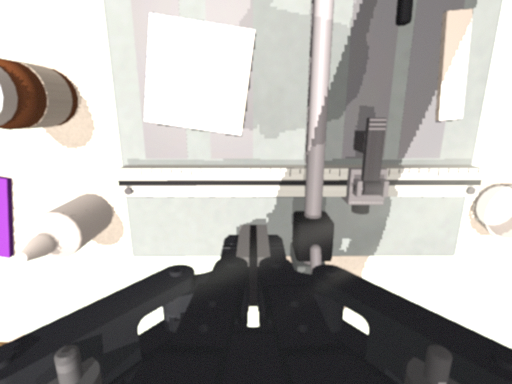

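Run:
```python
from cut import *
c=load('w4'); C=np.load('pics/C4.npy')
x,y,z=C[...,0],C[...,1],C[...,2]
g=cv2.GaussianBlur(c['pixels'].min(2),(0,0),.8)
print(g[75,100:270:8], g[5:165:8,200])
m=((g>135)&(y<-25)&(y>-190)&(x<45)&(x>-120)&(z>15)&(z<35)).astype(np.uint8)
m=cv2.morphologyEx(m,cv2.MORPH_OPEN,np.ones((5,5)))
cs,_=cv2.findContours(m,0,1);k=max(cs,key=cv2.contourArea)
W=np.array([w2c(ray(c,*p[0],.026)) for p in k],np.float32); r=cv2.minAreaRect(W); print(r, cv2.boxPoints(r).round(1).tolist())
W=np.array([w2c(ray(c,u,v,.040)) for u,v in [(140,166),(280,167),(440,167)]]);print('fence front',W)
rows([(-116,-111,120,np.pi/2),(-116,-111,16,np.pi/2)])
```

```text
[179 179 131 132 132 126 190 190 190 191 191 191 191 191 191 191 191 189
 190 115 114 114] [133 133 174 190 190 190 190 191 191 191 191 191 191 191 191 192 128 131
 130 130]
((-38.795982360839844, -113.1005859375), (100.7764892578125, 101.74419403076172), 81.70346069335938) [[-96.4000015258789, -155.60000610351562], [4.300000190734863, -170.3000030517578], [18.799999237060547, -70.5999984741211], [-81.9000015258789, -55.900001525878906]]
fence front [[  47.14066051 -171.55064101]
 [  48.19148805  -30.99623938]
 [  48.22890699  130.0192008 ]]
TCP cutter [ 58.64 -58.25] 196.93 yaw rel 1.5717 F [-0.36 -0.08 -0.16] w 0.01 t 8.15
(-116, -111, 120) -> [-5.266, -17.452, 7.725] 0.0009
(-116, -111, 16) -> [-5.275, -17.431, 18.125] 0.0009
```

Call:
apply_moves([
  [[-1,-4,1,0],[-5.3,-17.3,7,0],[-5.3,-17.3,7,0],[-5.3,-17.3,7,0],[-5.3,-17.3,7,0],[-5.3,-17.3,13,0],[-5.3,-17.3,16,0],[-5.3,-17.3,16,0],[-5.3,-17.3,16,0]],
], grip=6.0)

```text
t: 9.28
position: [0.4732, -0.0531, 0.0398]
eef_rot: [[-0.041, 0.999, 0.003], [0.999, 0.041, -0.001], [-0.001, 0.003, -1.0]]
wrist_force: [0.5, -0.1, 0.2]
grip_width: 0.0604
```

Run:
```python
from cut import *
rows([(-115,-112,16,np.pi/2),(-100,-112,16,np.pi/2),(-63,-112,16,np.pi/2)])
c=save('wrist','w5'); cv2.imwrite('pics/w5b.png',cv2.convertScaleAbs(c['pixels'],alpha=1.7,beta=10))
c=save('side','s5'); cv2.imwrite('pics/s5b.png',cv2.resize(c['pixels'][120:270,170:350],None,fx=4,fy=4))
P=pts(load('w5'));z=P[...,2]*1000; v=load('w5')['range_z']
print(z[200:330:12,200].round(), z[200:330:12,310].round())
```

```text
TCP cutter [-111.64 -112.6 ] 39.8 yaw rel 1.5715 F [ 0.54 -0.14  0.15] w 60.39 t 9.28
(-115, -112, 16) -> [0.062, -0.343, 2.379] 0.0007
(-100, -112, 16) -> [0.061, 1.157, 2.383] 0.0007
(-63, -112, 16) -> [0.059, 4.857, 2.394] 0.0007
[ 18. 182.  19.  17.  18.  22.  26.  26.  25.  24.  25.] [18. 18. 18. 18. 18. 18. 21. 25. 25. 26. 26.]
```

View pics/w5b.png

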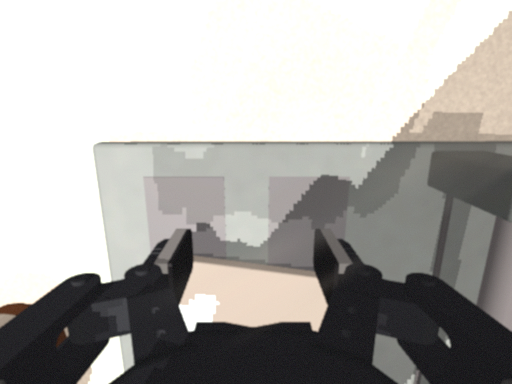

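View pics/s5b.png

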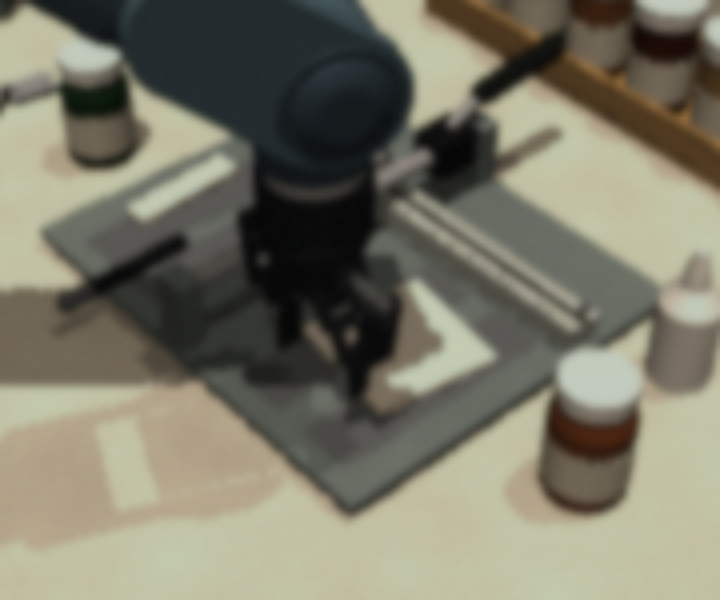

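Call:
apply_moves([
  [[0,-0.2,1.0,0],[0,-0.2,1.9,0],[0,-0.2,2.3,0],[0,-0.2,2.3,0]],
])

```text
t: 9.88
position: [0.4689, -0.053, 0.0147]
eef_rot: [[-0.04, 0.999, -0.001], [0.999, 0.04, 0.0], [0.0, -0.001, -1.0]]
wrist_force: [-0.1, 0.3, 0.8]
grip_width: 0.0596
```

Run:
```python
from cut import *
rows([(-63,-112,16,np.pi/2)])
c=save('side','s6'); cv2.imwrite('pics/s6b.png',cv2.resize(c['pixels'][160:240,220:310],None,fx=7,fy=7,interpolation=cv2.INTER_CUBIC))
```

```text
TCP cutter [-116.   -112.39] 14.66 yaw rel 1.5704 F [-0.06  0.3   0.75] w 59.65 t 9.88
(-63, -112, 16) -> [0.041, 5.3, -0.14] -0.0004
```

View pics/s6b.png

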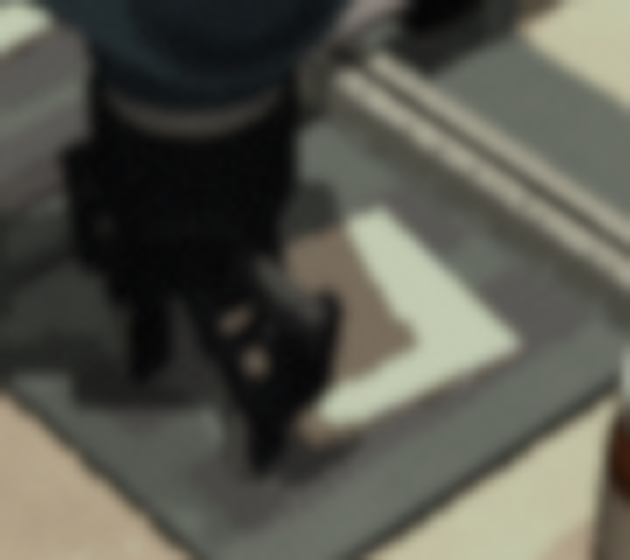

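Call:
apply_moves([
  [[0,0.4,-0.1,0],[0,0.8,-0.1,0],[0,1.2,-0.1,0],[0,1.5,-0.1,0],[0,1.8,-0.1,0],[0,2.1,-0.1,0],[0,2.4,-0.1,0],[0,2.7,-0.1,0],[0,3.0,-0.1,0],[0,3.3,-0.1,0],[0,3.6,-0.1,0],[0,3.9,-0.1,0],[0,4.2,-0.1,0],[0,4.5,-0.1,0],[0,4.7,-0.1,0],[0,4.8,-0.1,0]],
])

```text
t: 11.92
position: [0.5173, -0.0512, 0.0162]
eef_rot: [[-0.04, 0.999, -0.0], [0.999, 0.04, -0.0], [-0.0, -0.0, -1.0]]
wrist_force: [-2.5, -0.3, 1.4]
grip_width: 0.0596
```

Run:
```python
from cut import *
rows([])
c=save('top','t7'); cv2.imwrite('pics/t7b.png',cv2.convertScaleAbs(cv2.resize(c['pixels'][120:220,170:320],None,fx=5,fy=5,interpolation=cv2.INTER_CUBIC),alpha=1.6))
```

```text
TCP cutter [ -67.47 -112.52] 16.16 yaw rel 1.5705 F [-2.48 -0.34  1.4 ] w 59.59 t 11.93
```

View pics/t7b.png

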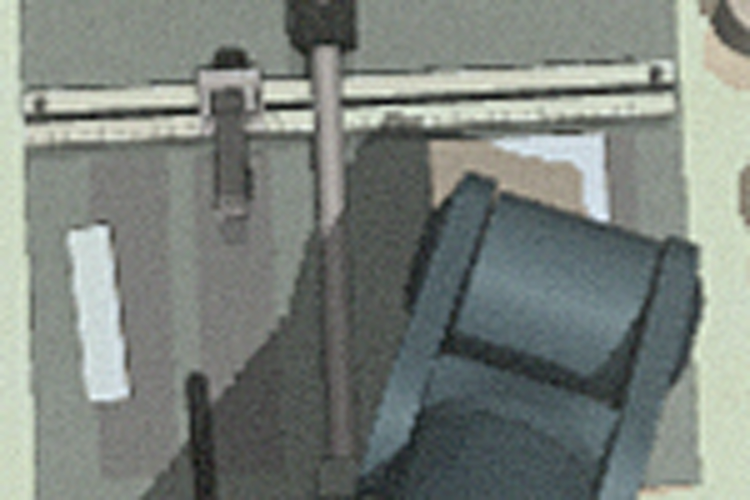

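Call:
apply_moves([
  [[0,0.1,0,0],[0,0.2,0,0],[0,0.2,0,0]],
])

```text
t: 12.35
position: [0.5194, -0.0511, 0.0162]
eef_rot: [[-0.04, 0.999, 0.0], [0.999, 0.04, -0.0], [-0.0, 0.0, -1.0]]
wrist_force: [-1.6, 1.4, -0.9]
grip_width: 0.0599
```

Call:
apply_moves([
  [[0,0.1,0,0],[0,0.1,0,0]],
])

```text
t: 12.6
position: [0.5204, -0.0511, 0.0162]
eef_rot: [[-0.04, 0.999, 0.0], [0.999, 0.04, -0.0], [-0.0, 0.0, -1.0]]
wrist_force: [-1.9, -0.3, 0.4]
grip_width: 0.0597
```

Call:
apply_moves([
  [[0,0.1,0,0],[0,0.1,0,0]],
])

```text
t: 12.85
position: [0.5214, -0.0511, 0.0162]
eef_rot: [[-0.04, 0.999, 0.0], [0.999, 0.04, -0.0], [-0.0, 0.0, -1.0]]
wrist_force: [-1.9, -0.2, -0.5]
grip_width: 0.0602
```

Call:
apply_moves([
  [[0,0.05,0,0],[0,0.05,0,0]],
])

```text
t: 13.1
position: [0.5217, -0.051, 0.0162]
eef_rot: [[-0.04, 0.999, 0.0], [0.999, 0.04, -0.0], [-0.0, 0.0, -1.0]]
wrist_force: [-0.8, -0.3, -0.1]
grip_width: 0.0598
```

Call:
apply_moves([
  [[0,0.05,0,0],[0,0.05,0,0]],
])

```text
t: 13.35
position: [0.5223, -0.051, 0.0162]
eef_rot: [[-0.04, 0.999, 0.0], [0.999, 0.04, 0.0], [-0.0, 0.0, -1.0]]
wrist_force: [-1.7, -0.6, 0.2]
grip_width: 0.0601
```

Call:
apply_moves([
  [[0,0.05,0,0],[0,0.05,0,0]],
])

```text
t: 13.6
position: [0.5228, -0.051, 0.0162]
eef_rot: [[-0.04, 0.999, 0.0], [0.999, 0.04, -0.0], [-0.0, 0.0, -1.0]]
wrist_force: [-2.4, 0.1, 0.3]
grip_width: 0.0597
```

Call:
apply_moves([
  [[0,0.05,0,0],[0,0.05,0,0]],
])

```text
t: 13.85
position: [0.5233, -0.051, 0.0162]
eef_rot: [[-0.04, 0.999, 0.0], [0.999, 0.04, -0.0], [-0.0, 0.0, -1.0]]
wrist_force: [-0.8, -0.9, 0.2]
grip_width: 0.0601
```

Call:
apply_moves([
  [[0,0.05,0,0],[0,0.05,0,0]],
])

```text
t: 14.1
position: [0.5238, -0.051, 0.0162]
eef_rot: [[-0.04, 0.999, 0.0], [0.999, 0.04, -0.0], [-0.0, 0.0, -1.0]]
wrist_force: [-0.6, -0.3, 0.5]
grip_width: 0.0598
```

Run:
```python
from cut import *
rows([])
c=save('top','t8'); cv2.imwrite('pics/t8b.png',cv2.convertScaleAbs(cv2.resize(c['pixels'][120:220,170:320],None,fx=5,fy=5,interpolation=cv2.INTER_CUBIC),alpha=1.6))
```

```text
TCP cutter [ -61.02 -112.53] 16.2 yaw rel 1.5705 F [-0.56 -0.3   0.49] w 59.8 t 14.1
```

View pics/t8b.png

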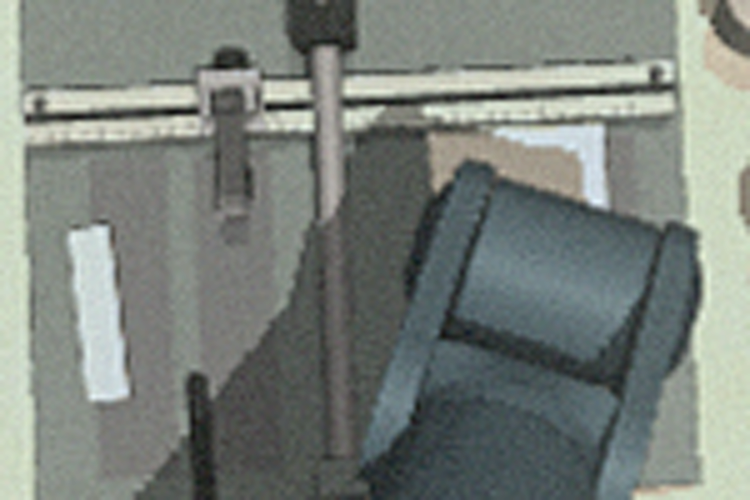

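Call:
apply_moves([
  [[0,0.05,0,0],[0,0.05,0,0]],
])

```text
t: 14.4
position: [0.5242, -0.0509, 0.0162]
eef_rot: [[-0.04, 0.999, -0.0], [0.999, 0.04, -0.0], [-0.0, -0.0, -1.0]]
wrist_force: [-2.8, 0.0, -0.5]
grip_width: 0.0603
```

Call:
apply_moves([
  [[0,0.05,0,0],[0,0.05,0,0]],
])

```text
t: 14.65
position: [0.5242, -0.0509, 0.0161]
eef_rot: [[-0.04, 0.999, -0.001], [0.999, 0.04, 0.0], [0.0, -0.001, -1.0]]
wrist_force: [-4.4, -0.6, 2.4]
grip_width: 0.0599
```

Call:
apply_moves([
  [[0,0.05,0,0],[0,0.05,0,0]],
])

```text
t: 14.9
position: [0.5243, -0.0509, 0.0161]
eef_rot: [[-0.04, 0.999, -0.003], [0.999, 0.04, 0.0], [0.0, -0.003, -1.0]]
wrist_force: [-7.1, -1.0, 4.6]
grip_width: 0.06
```

Call:
apply_moves([
  [[0,0.05,0,0],[0,0.05,0,0]],
])

```text
t: 15.15
position: [0.5243, -0.0509, 0.016]
eef_rot: [[-0.041, 0.999, -0.004], [0.999, 0.041, 0.0], [0.0, -0.004, -1.0]]
wrist_force: [-8.5, -1.1, 6.5]
grip_width: 0.06
```

Call:
apply_moves([
  [[0,-0.2,0,0],[0,-1.2,0,0],[0,-2.5,-2,0],[0,-2.5,-7,0],[0,-1.5,-12,0],[0,2,-16,0],[0,8,-18,0],[0,12,-18,0],[0,12,-18,0]],
])

```text
t: 16.27
position: [0.6474, -0.046, 0.196]
eef_rot: [[-0.041, 0.999, 0.002], [0.999, 0.041, -0.0], [-0.0, 0.002, -1.0]]
wrist_force: [-0.7, -0.1, -0.0]
grip_width: 0.0598
```

Run:
```python
from cut import *
rows([])
c=save('wrist','w9'); cv2.imwrite('pics/w9b.png',cv2.convertScaleAbs(c['pixels'],alpha=1.7,beta=10))
P=pts(c); C=np.stack([(P[...,:2]-O)@EX*1000,(P[...,:2]-O)@EY*1000,P[...,2]*1000],-1)
t=load('top0'); 
for u,v in [(337,163),(322,119)]: print(w2c(ray(t,u,v,.1)))
```

```text
TCP cutter [  62.72 -112.63] 196.05 yaw rel 1.5711 F [-0.67 -0.13 -0.04] w 59.8 t 16.27
[ -16.92726818 -273.00125233]
[ 103.86718035 -239.57323615]
```

View pics/w9b.png

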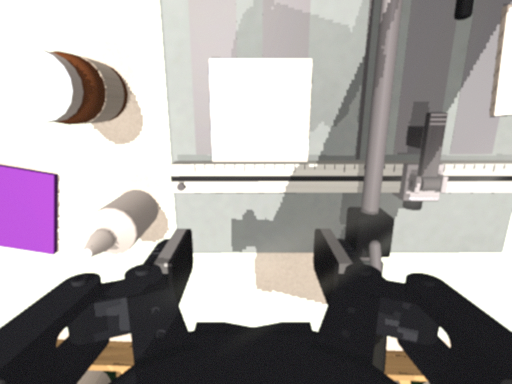

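Run:
```python
from cut import *
c=load('w9'); P=pts(c); C=np.stack([(P[...,:2]-O)@EX*1000,(P[...,:2]-O)@EY*1000,P[...,2]*1000],-1)
x,y,z=C[...,0],C[...,1],C[...,2]
g=cv2.GaussianBlur(c['pixels'].min(2),(0,0),.8)
m=((g>135)&(y<-25)&(y>-190)&(x<45+6)&(x>-120)&(z>21)&(z<31)).astype(np.uint8)
m=cv2.morphologyEx(m,cv2.MORPH_OPEN,np.ones((5,5)))
cs,_=cv2.findContours(m,0,1);k=max(cs,key=cv2.contourArea)
W=np.array([w2c(ray(c,*p[0],.026)) for p in k],np.float32); r=cv2.minAreaRect(W); print(r, cv2.boxPoints(r).round(1).tolist())
rows([(0,-183,130,0),(0,-183,16,0)])
```

```text
((-0.8930435180664062, -105.87945556640625), (97.64675903320312, 99.47177124023438), 0.0024360306560993195) [[-49.70000076293945, -56.099998474121094], [-49.70000076293945, -155.60000610351562], [47.900001525878906, -155.60000610351562], [47.900001525878906, -56.099998474121094]]
TCP cutter [  61.2  -112.47] 195.6 yaw rel 1.5709 F [-0.35  0.3  -0.97] w 59.97 t 16.32
(0, -183, 130) -> [-7.054, -6.12, 6.56] 1.5709
(0, -183, 16) -> [-7.057, -6.117, 17.96] 1.5709
```

Call:
apply_moves([
  [[-1,-1,2,0.18],[-3,-3,4,0.36],[-5,-5,6,0.54],[-6.6,-6.1,6.5,0.72],[-6.6,-6.1,6.5,0.9],[-6.6,-6.1,6.5,1.08],[-6.6,-6.1,6.5,1.26],[-6.6,-6.1,6.5,1.44],[-6.6,-6.1,9,1.571],[-6.6,-6.1,13,1.571],[-6.6,-6.1,16,1.571],[-6.6,-6.1,16.5,1.571],[-6.6,-6.1,16.5,1.571]],
])

```text
t: 17.95
position: [0.5872, -0.1145, 0.0319]
eef_rot: [[0.999, 0.04, 0.001], [0.04, -0.999, -0.0], [0.001, 0.0, -1.0]]
wrist_force: [0.1, -0.2, -0.2]
grip_width: 0.0599
```

Run:
```python
from cut import *
rows([(0,-178,16,0),(0,-64,16,0)])
c=save('wrist','w10'); cv2.imwrite('pics/w10b.png',cv2.convertScaleAbs(c['pixels'],alpha=1.7,beta=10))
c=save('side','s10'); cv2.imwrite('pics/s10b.png',cv2.resize(c['pixels'][130:270,200:350],None,fx=5,fy=5,interpolation=cv2.INTER_CUBIC))
```

```text
TCP cutter [  -0.23 -178.61] 31.95 yaw rel -0.0007 F [ 0.15 -0.22 -0.15] w 59.89 t 17.95
(0, -178, 16) -> [0.022, -0.061, 1.595] -0.0007
(0, -64, 16) -> [0.014, -11.461, 1.592] -0.0007
```

View pics/w10b.png

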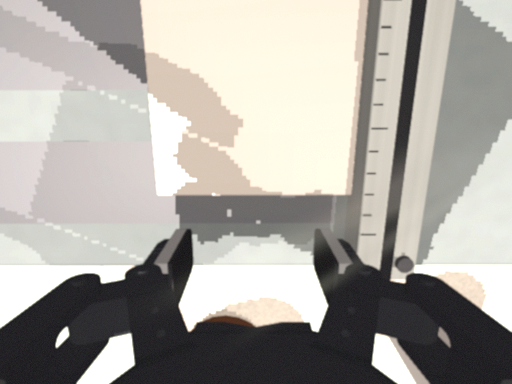

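View pics/s10b.png

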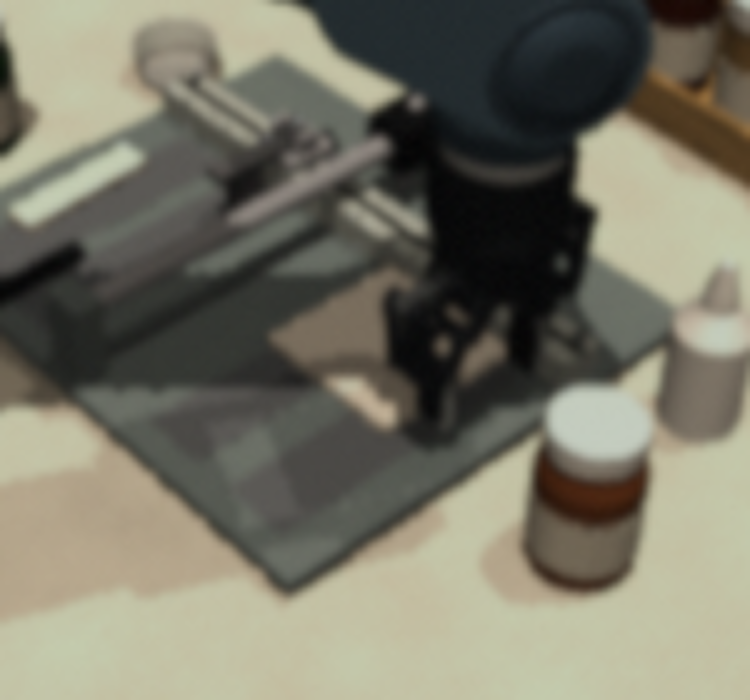

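Call:
apply_moves([
  [[-0.5,0,0.7,0],[-0.5,0,1.4,0],[-0.5,-0.5,1.4,0],[-0.5,-1.0,1.4,0],[-0.5,-1.4,1.4,0],[-0.5,-1.9,1.4,0],[-0.5,-2.4,1.4,0],[-0.5,-2.9,1.4,0],[-0.5,-3.4,1.4,0],[-0.5,-3.9,1.4,0],[-0.5,-4.4,1.4,0],[-0.5,-4.9,1.4,0],[-0.5,-5.4,1.4,0],[-0.5,-5.9,1.4,0],[-0.5,-6.4,1.4,0],[-0.5,-6.9,1.4,0],[-0.5,-7.2,1.4,0],[-0.5,-7.2,1.4,0]],
], grip=5.0)

```text
t: 20.3
position: [0.5794, -0.0422, 0.0171]
eef_rot: [[0.999, 0.04, 0.0], [0.04, -0.999, 0.001], [0.0, -0.001, -1.0]]
wrist_force: [0.7, 0.1, -0.4]
grip_width: 0.0501
```

Run:
```python
from cut import *
rows([(-5,-72,18,0)])
c=save('wrist','w11'); cv2.imwrite('pics/w11b.png',cv2.convertScaleAbs(c['pixels'],alpha=1.7,beta=10))
c=save('top','t11'); cv2.imwrite('pics/t11b.png',cv2.convertScaleAbs(cv2.resize(c['pixels'][120:220,170:320],None,fx=5,fy=5,interpolation=cv2.INTER_CUBIC),alpha=1.6))
```

```text
TCP cutter [  -5.08 -106.02] 17.14 yaw rel -0.0006 F [ 0.69  0.12 -0.39] w 50.08 t 20.3
(-5, -72, 18) -> [0.006, -3.402, -0.084] -0.0006
```

View pics/w11b.png

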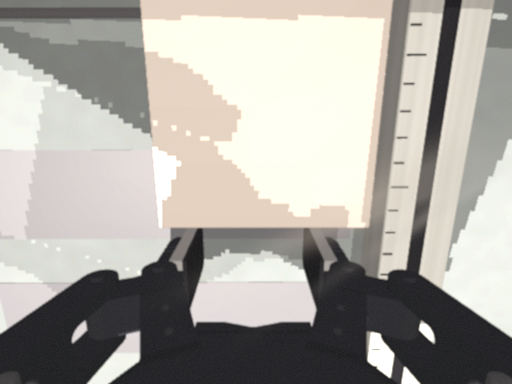

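View pics/t11b.png

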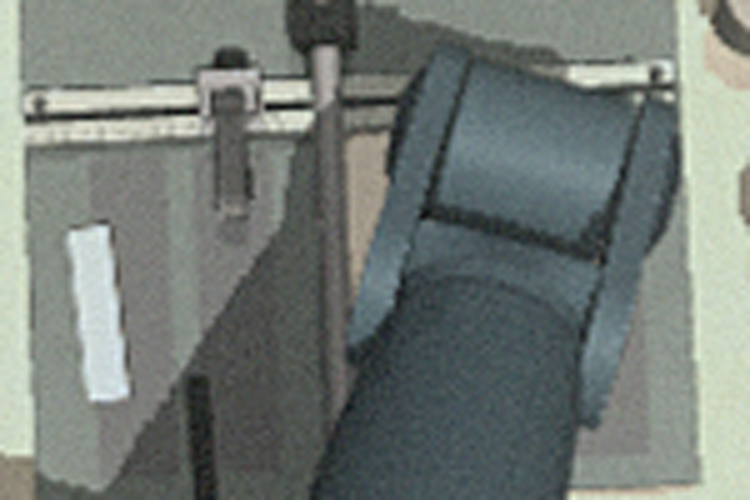

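Call:
apply_moves([
  [[0,-0.5,0,0],[0,-1.0,0,0],[0,-1.5,0,0],[0,-2.0,0,0],[0,-2.4,0,0],[0,-2.8,0,0],[0,-3.1,0,0],[0,-3.3,0,0],[0,-3.3,0,0]],
])

```text
t: 21.52
position: [0.5783, -0.0095, 0.0173]
eef_rot: [[0.999, 0.04, 0.0], [0.04, -0.999, 0.0], [0.0, -0.0, -1.0]]
wrist_force: [0.6, 0.8, 0.8]
grip_width: 0.05
```

Run:
```python
from cut import *
rows([])
c=save('wrist','w12'); cv2.imwrite('pics/w12b.png',cv2.convertScaleAbs(c['pixels'],alpha=1.7,beta=10))
c=save('top','t12'); cv2.imwrite('pics/t12b.png',cv2.convertScaleAbs(cv2.resize(c['pixels'][120:220,170:320],None,fx=5,fy=5,interpolation=cv2.INTER_CUBIC),alpha=1.6))
```

```text
TCP cutter [ -4.89 -73.31] 17.32 yaw rel -0.0006 F [0.65 0.77 0.8 ] w 49.97 t 21.52
```

View pics/w12b.png

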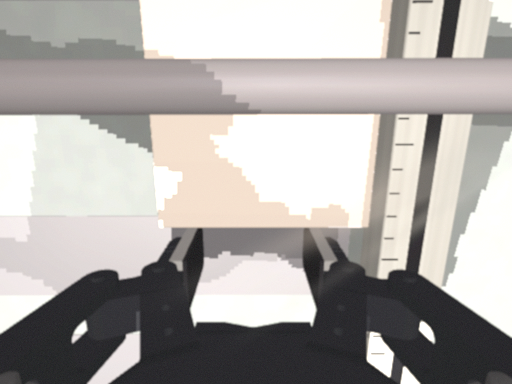

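View pics/t12b.png

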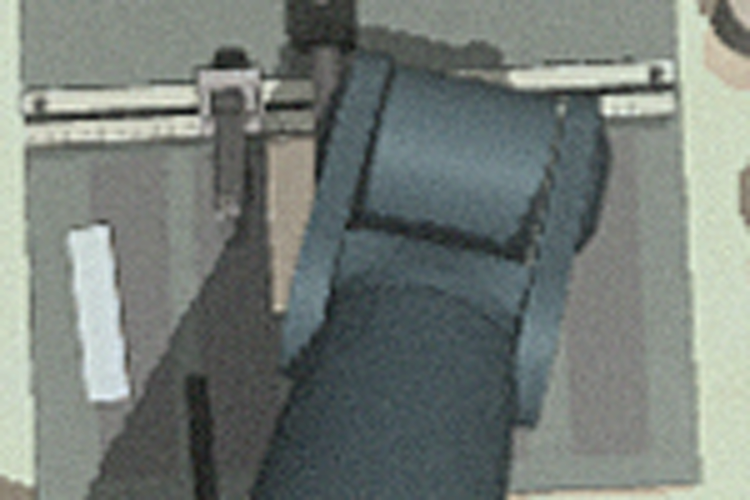

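Call:
apply_moves([
  [[0,-0.2,0,0],[0,-0.4,0,0],[0,-0.6,0,0],[0,-0.75,0,0],[0,-0.75,0,0]],
])

```text
t: 22.25
position: [0.578, -0.0021, 0.0174]
eef_rot: [[0.999, 0.04, 0.0], [0.04, -0.999, 0.0], [0.0, -0.0, -1.0]]
wrist_force: [0.7, -1.2, 1.3]
grip_width: 0.05
```

Call:
apply_moves([
  [[0,-0.05,0,0],[0,-0.05,0,0]],
])

```text
t: 22.5
position: [0.578, -0.0018, 0.0174]
eef_rot: [[0.999, 0.04, 0.0], [0.04, -0.999, -0.0], [0.0, 0.0, -1.0]]
wrist_force: [0.1, -2.8, 1.9]
grip_width: 0.0503
```

Call:
apply_moves([
  [[0,-0.03,0,0],[0,-0.03,0,0]],
])

```text
t: 22.75
position: [0.578, -0.0016, 0.0173]
eef_rot: [[0.999, 0.04, 0.0], [0.04, -0.999, -0.0], [0.0, 0.0, -1.0]]
wrist_force: [0.2, -2.4, 2.0]
grip_width: 0.0501
```

Run:
```python
from cut import *
rows([])
c=save('top','t13'); cv2.imwrite('pics/t13b.png',cv2.convertScaleAbs(cv2.resize(c['pixels'][130:190,190:250],None,fx=9,fy=9,interpolation=cv2.INTER_CUBIC),alpha=1.6))
rows([])
```

```text
TCP cutter [ -4.87 -65.38] 17.35 yaw rel -0.0005 F [ 0.22 -2.36  2.  ] w 50.1 t 22.75
TCP cutter [ -4.87 -65.38] 17.36 yaw rel -0.0006 F [ 0.94 -3.32  2.1 ] w 50.05 t 22.8
```

View pics/t13b.png

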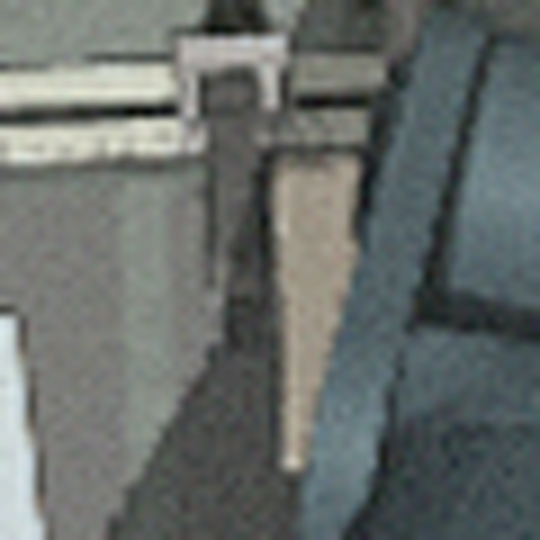

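Run:
```python
from cut import *
c=load('t13'); g=c['pixels'].astype(int).sum(2)
for v in range(150,170,3): print(v,g[v,212:228])
for v,ub,ut in [(152,219.6,220.3),(156,219.6,220.4)]:
    print(w2c(ray(c,ub,v,.058)),w2c(ray(c,ut,v,.026)))
```

```text
150 [184 128 181 173 167 162  99  77 205 302 286 273 272 278 278 283]
153 [212 125 179 167 158 132 100  86 205 300 279 264 270 283 282 286]
156 [197 128 177 172 127 114 101  78 160 282 283 267 263 268 269 286]
159 [198 175 220 174 122 114 132  95 140 253 282 275 281 269 267 270]
162 [216 220 220 143 153 140 141 115 151 243 295 281 275 280 274 253]
165 [231 218 184 101 106 115 120 125 159 212 283 286 280 264 292 265]
168 [227 165 150 108  98 126 113 131 116 194 290 286 276 279 261 176]
[33.95233784 43.86058619] [38.51366081 44.88200262]
[22.73842267 44.31687036] [26.98975223 45.06522792]
```

```bash
cat > f.py <<'E'
from cut import *
A=[]
for i in range(5):
    A.append(state()['wrist_force']); camera('top')
s=state(); print('F',np.mean(A,0).round(2),'TCP',w2c(s['position']).round(3),round(s['position'][2]*1000,2),'t',s['t'])
E
python3 f.py
```

```text
F [ 0.6  -2.99  2.28] TCP [ -4.926 -65.347] 17.3 t 23.05
```

Call:
apply_moves([
  [[0,-0.03,0,0],[0,-0.03,0,0]],
])

```text
t: 23.3
position: [0.5779, -0.0012, 0.0173]
eef_rot: [[0.999, 0.04, 0.0], [0.04, -0.999, -0.0], [0.0, 0.0, -1.0]]
wrist_force: [1.1, -3.6, 3.2]
grip_width: 0.0498
```

```bash
python3 f.py
```

```text
F [ 0.13 -3.6   3.2 ] TCP [ -4.952 -64.972] 17.25 t 23.55
```

Run:
```python
from cut import *
c=save('top','t14'); a=load('t12')['pixels']; d=load('t13')['pixels'];b=c['pixels']
f=lambda i: cv2.cvtColor(i,cv2.COLOR_BGR2GRAY).astype(np.float32)
# saddle+bar patch shift
for n,i in (('t12',a),('t13',d)):
  for nm,(v0,v1,u0,u1) in dict(saddle=(130,148,206,219),fence=(134,152,176,206),bar=(145,164,208,217)).items():
    print(n,nm,cv2.phaseCorrelate(f(i)[v0:v1,u0:u1],f(b)[v0:v1,u0:u1],cv2.createHanningWindow((u1-u0,v1-v0),cv2.CV_32F)))
cv2.imwrite('pics/t14b.png',cv2.convertScaleAbs(cv2.resize(np.hstack([d[130:190,195:240],b[130:190,195:240]]),None,fx=8,fy=8,interpolation=cv2.INTER_CUBIC),alpha=1.6))
```

```text
t12 saddle ((0.356284947469395, 0.1048459685025076), 1.0153958355938946)
t12 fence ((0.15212833351786337, -0.046019656810241116), 1.039408555737248)
t12 bar ((0.5932380159857353, -0.2811217448380212), 1.0485548817449146)
t13 saddle ((0.5240193980665655, 0.01864042005590605), 1.0029371102650961)
t13 fence ((0.1407457465798796, -0.21057805831550347), 1.0380690177281697)
t13 bar ((0.5157512754823128, -0.2860349613671058), 1.0041210028860303)
```

View pics/t14b.png

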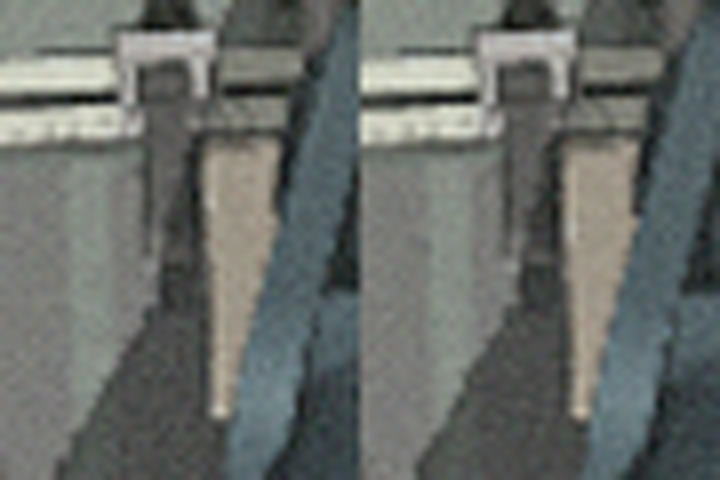

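Run:
```python
from cut import *
for n in ['t7','t8','t11','t12','t13','t14']:
    g=load(n)['pixels'].astype(int).sum(2)
    print(n,g[149:157,208:226].mean(0).round().astype(int), 'saddle',g[136:141,203:226].mean(0).round().astype(int))
c=load('t7')
for y in (48,64):
  for z in (.058,.026): print(y,z,proj(c,c2w(26,y,z*1000)))
```

```text
t7 [242 224 226 228 196 133 178 171 171 171 153 133 203 230 223 229 249 252] saddle [340 336 331 335 333 309 267 289 307 203 226 223 199 200 197 214 311 297
 196 285 355 346 350]
t8 [240 226 228 222 200 125 178 172 175 175 157 131 198 230 225 229 245 255] saddle [338 336 331 331 335 305 265 292 304 202 229 216 205 205 189 216 308 302
 199 283 357 343 348]
t11 [242 226 231 232 195 135 179 172 175 173 153 132 204 226 227 236 244 257] saddle [340 337 335 336 338 313 270 288 313 197 225 220 204 196 196 218 305 300
 200 288 359 349 350]
t12 [243 223 230 229 193 133 176 175 167 176 154  93 129 139 124 198 292 275] saddle [337 335 333 330 337 306 266 290 307 196 222 215 205 201 186 223 297 297
 202 287 340 268 237]
t13 [239 225 225 228 194 124 177 176 161 139  99  79 197 298 279 268 272 276] saddle [340 334 329 329 334 309 266 284 305 197 213 218 197 201 187 215 303 310
 169 186 217 211 216]
t14 [243 223 222 228 192 126 173 171 167 130 103  82 193 292 275 277 276 278] saddle [341 333 330 328 335 308 269 284 309 201 217 214 200 194 188 217 307 300
 178 180 217 219 214]
48 0.058 (np.float64(218.23466499796723), np.float64(154.90163117716708))
48 0.026 (np.float64(219.39076271059415), np.float64(156.39252354122226))
64 0.058 (np.float64(212.5112723063416), np.float64(155.17618217502238))
64 0.026 (np.float64(213.81314234210177), np.float64(156.65975838219452))
```

```bash
cat > le.py <<'E'
from cut import *
def left(c,v0,v1,u0=217,u1=226,h=.026):
    g=c['pixels'].astype(float).sum(2); p=[]
    for v in range(v0,v1):
        r=g[v,u0:u1]; hi=np.median(r[-3:]) ; 
        lo=r[:5].min(); th=(hi+lo)/2
        for i in range(np.argmin(r[:5]),len(r)-1):
            if r[i]<th<=r[i+1]: p.append(w2c(ray(c,u0+i+(th-r[i])/(r[i+1]-r[i]),v,h))); break
    p=np.array(p); k=np.polyfit(p[:,0],p[:,1],1); return k,np.polyval(k,[24,-10]),len(p),np.std(p[:,1]-np.polyval(k,p[:,0]))
E
python3 - <<'E'
from le import *
for n in ('t13','t14'): print(n,left(load(n),149,169))
E
```

```text
t13 (array([2.57868755e-02, 4.53079921e+01]), array([45.92687713, 45.05012337]), 20, np.float64(0.4959570492062851))
t14 (array([-3.79048408e-03,  4.63785311e+01]), array([46.28755944, 46.4164359 ]), 20, np.float64(0.7105462487267253))
```

Call:
apply_moves([
  [[0,-0.03,0,0],[0,-0.03,0,0]],
])

```text
t: 23.85
position: [0.5779, -0.0008, 0.0172]
eef_rot: [[0.999, 0.04, 0.0], [0.04, -0.999, -0.0], [0.0, 0.0, -1.0]]
wrist_force: [0.0, -3.5, 2.0]
grip_width: 0.0504
```

```bash
python3 f.py
```

```text
F [ 0.61 -3.67  2.92] TCP [ -4.98  -64.677] 17.22 t 24.1
```

Call:
apply_moves([
  [[0,-0.03,0,0],[0,-0.03,0,0]],
])

```text
t: 24.35
position: [0.5778, -0.0005, 0.0172]
eef_rot: [[0.999, 0.04, 0.0], [0.04, -0.999, 0.0], [0.0, -0.0, -1.0]]
wrist_force: [0.4, -2.7, 3.4]
grip_width: 0.0497
```

```bash
python3 f.py
```

```text
F [ 0.82 -3.07  2.79] TCP [ -5.011 -64.341] 17.22 t 24.6
```

Call:
apply_moves([
  [[0,-0.03,0,0],[0,-0.03,0,0]],
])

```text
t: 24.85
position: [0.5777, -0.0002, 0.0172]
eef_rot: [[0.999, 0.04, -0.0], [0.04, -0.999, 0.0], [-0.0, -0.0, -1.0]]
wrist_force: [0.6, -4.0, 3.0]
grip_width: 0.0498
```

```bash
python3 f.py
python3 - <<'E'
from le import *
c=save('top','t15'); print(left(c,149,169))
g=c['pixels'].astype(int).sum(2)
print(g[149:157,208:226].mean(0).round().astype(int), 'saddle',g[136:141,203:226].mean(0).round().astype(int))
E
```

```text
F [ 0.5  -3.37  2.76] TCP [ -5.103 -63.986] 17.14 t 25.1
(array([-3.97548149e-02,  4.78449620e+01]), array([46.89084649, 48.2425102 ]), 20, np.float64(0.4397676487451397))
[240 224 228 220 198 128 178 167 144 124  97 104 203 281 277 274 274 272] saddle [339 331 334 334 333 307 264 288 307 195 217 213 203 191 188 220 305 304
 175 172 214 218 216]
```

Run:
```python
from le import *
for n in ['t12','t13','t14','t15']:
    c=load(n); print(n,left(c,149,163,218,225 if n!='t12' else 228))
    g=c['pixels'].astype(int).sum(2); print(g[148:170:3,217:226])
c=load('t15'); d=load('t12')
cv2.imwrite('pics/t15b.png',cv2.convertScaleAbs(cv2.resize(np.hstack([d['pixels'][130:190,195:240],c['pixels'][130:190,195:240]]),None,fx=8,fy=8,interpolation=cv2.INTER_NEAREST),alpha=1.6))
c=save('wrist','w15'); cv2.imwrite('pics/w15b.png',cv2.convertScaleAbs(c['pixels'],alpha=1.7,beta=10))
```

```text
t12 (array([-0.05296413, 39.8004949 ]), array([38.5293558 , 40.33013619]), 14, np.float64(0.3904534224789315))
[[176 178 122 126 127 134 187 208 207]
 [179 157 109 144 138 129 191 295 276]
 [169 143  68 111 146 139 192 295 280]
 [202 139  76 101 153 132 215 320 271]
 [171 124  94 129 150 129 223 297 263]
 [149 108 123 136 150 142 233 324 276]
 [111 117 117 155 148 131 169 260 283]
 [125 136 133 150 148 128 162 219 284]]
t13 (array([7.22582446e-03, 4.58962320e+01]), array([46.06965174, 45.82397371]), 14, np.float64(0.5163695965720119))
[[169 147  92 147 215 200 208 189 192]
 [172 103  96 212 303 284 267 288 291]
 [115 111  45 210 317 269 270 277 272]
 [107 110  63 167 258 283 280 269 279]
 [136 128  92 178 272 263 274 275 272]
 [ 88 122  99 158 203 275 280 281 270]
 [122 114 137 144 212 284 274 279 267]
 [132 130 136 132 188 285 278 271 264]]
t14 (array([-2.82635707e-02,  4.71566799e+01]), array([46.47835421, 47.43931562]), 14, np.float64(0.6173339805336672))
[[171  95  92 170 200 207 201 182 203]
 [156 104  95 205 301 278 267 278 281]
 [127  80 106 207 303 281 275 277 274]
 [120  99  66 202 312 263 272 277 271]
 [119 108  82 185 283 284 272 267 271]
 [101 109 113 186 259 281 275 288 277]
 [124 115 111 140 225 292 272 271 281]
 [130 122 133 133 205 295 275 271 272]]
t15 (array([-2.82158196e-02,  4.74260477e+01]), array([46.74886801, 47.70820588]), 14, np.float64(0.4537806113770356))
[[158  77 127 178 207 190 194 207 201]
 [ 93 102 138 234 283 271 282 278 271]
 [112  83  65 186 306 269 269 273 276]
 [113 119  66 192 297 286 274 276 271]
 [124 128  87 208 306 280 275 273 279]
 [108 108  97 226 297 281 273 274 275]
 [101 113 114 223 307 286 271 279 283]
 [144 134 114 183 263 288 278 289 246]]
```

View pics/t15b.png

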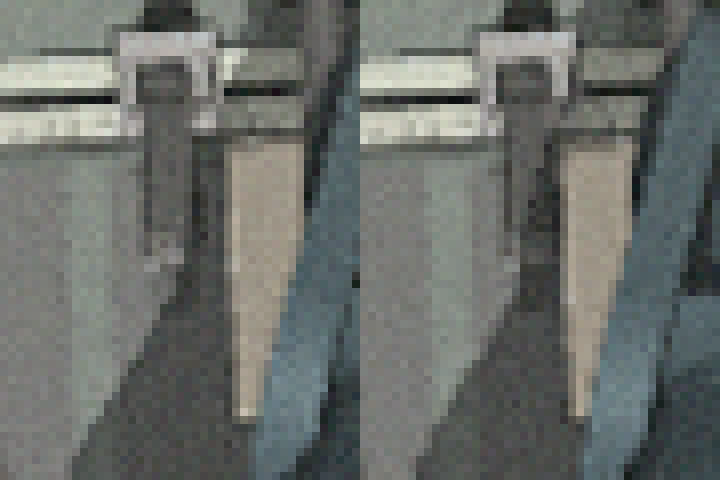

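View pics/w15b.png

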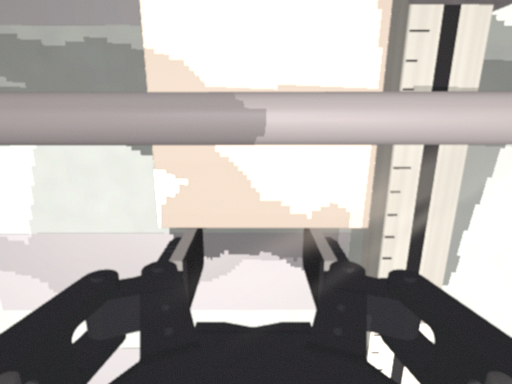

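Call:
apply_moves([
  [[0,-0.03,0,0],[0,-0.03,0,0]],
])

```text
t: 25.45
position: [0.5777, -0.0, 0.0172]
eef_rot: [[0.999, 0.04, -0.0], [0.04, -0.999, -0.0], [-0.0, 0.0, -1.0]]
wrist_force: [0.5, -4.6, 2.1]
grip_width: 0.0496
```

```bash
python3 f.py
```

```text
F [ 0.28 -4.57  2.42] TCP [ -5.116 -63.804] 17.13 t 25.7
```

Call:
apply_moves([
  [[0,-0.03,0,0],[0,-0.03,0,0]],
])

```text
t: 25.95
position: [0.5777, 0.0001, 0.0172]
eef_rot: [[0.999, 0.04, -0.0], [0.04, -0.999, -0.001], [-0.0, 0.001, -1.0]]
wrist_force: [0.5, -4.6, 1.9]
grip_width: 0.0498
```

```bash
python3 f.py
python3 - <<'E'
from le import *
c=save('top','t16'); print(left(c,149,163,218,225))
g=c['pixels'].astype(int).sum(2)
print(g[149:157,208:226].mean(0).round().astype(int), 'saddle',g[136:141,203:226].mean(0).round().astype(int))
E
```

```text
F [ 0.2  -5.31  2.53] TCP [ -5.1   -63.701] 17.17 t 26.2
(array([8.57542631e-04, 4.67229665e+01]), array([46.74354751, 46.71439106]), 14, np.float64(0.25403570688637067))
[239 229 225 220 191 127 174 163 137 121  98 113 213 281 278 270 274 276] saddle [334 332 331 330 330 310 265 284 302 202 215 213 202 199 182 217 303 306
 171 173 220 219 214]
```

Run:
```python
from cut import *
c=load('t7')
for u,v in [(205,195),(212,195),(207,232),(213,232)]: print(w2c(ray(c,u,v,.028)))
rows([(-5,-85,17,0),(-5,-85,120,0),(-90,-3,120,np.pi/2),(-90,-3,16,np.pi/2)])
```

```text
[-82.62333224  93.2263397 ]
[-83.5480704   73.30843914]
[-187.51289389   91.60798606]
[-188.27392102   74.62384578]
TCP cutter [ -5.09 -63.72] 17.17 yaw rel -0.0004 F [-0.43 -6.11  2.81] w 50.07 t 26.25
(-5, -85, 17) -> [0.01, 2.128, 0.018] -0.0004
(-5, -85, 120) -> [0.008, 2.133, -10.282] -0.0004
(-90, -3, 120) -> [-8.495, -6.063, -10.285] -1.5712
(-90, -3, 16) -> [-8.494, -6.068, 0.115] -1.5712
```

Call:
apply_moves([
  [[0,0.1,0,0],[0,0.8,0,0],[0,2.1,0,0],[0,2.1,-5,0],[0,2.1,-10,-0.1],[-2,1,-12.5,-0.28],[-5,-2,-12.5,-0.46],[-8.3,-5,-12.5,-0.64],[-8.3,-6.1,-12.5,-0.82],[-8.3,-6.1,-12.5,-1.0],[-8.3,-6.1,-12.5,-1.18],[-8.3,-6.1,-12.5,-1.36],[-8.3,-6.1,-12.5,-1.571],[-8.3,-6.1,-12.5,-1.571],[-8.3,-6.1,-12.5,-1.571],[-8.3,-6.1,-12.5,-1.571]],
], grip=6.0)

```text
t: 28.25
position: [0.4923, 0.0579, 0.1422]
eef_rot: [[-0.039, 0.999, -0.0], [0.999, 0.039, 0.0], [0.0, -0.0, -1.0]]
wrist_force: [0.6, 0.1, -0.1]
grip_width: 0.0601
```

Run:
```python
from cut import *
rows([(-88,-3,80,np.pi/2),(-88,-3,16,np.pi/2),(-61,-3,16,np.pi/2)])
c=save('wrist','w17'); cv2.imwrite('pics/w17b.png',cv2.convertScaleAbs(c['pixels'],alpha=1.7,beta=10))
c=save('top','t17'); cv2.imwrite('pics/t17b.png',cv2.convertScaleAbs(cv2.resize(c['pixels'][120:220,170:290],None,fx=6,fy=6,interpolation=cv2.INTER_CUBIC),alpha=1.6))
```

```text
TCP cutter [-88.04  -2.51] 142.17 yaw rel 1.5689 F [ 0.65  0.15 -0.14] w 60.12 t 28.25
(-88, -3, 80) -> [-0.05, 0.004, 6.217] -0.0019
(-88, -3, 16) -> [-0.05, 0.005, 12.617] -0.0019
(-61, -3, 16) -> [-0.045, 2.705, 12.617] -0.0019
```

View pics/w17b.png

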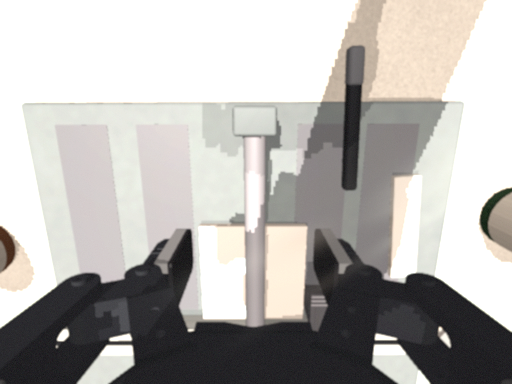

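View pics/t17b.png

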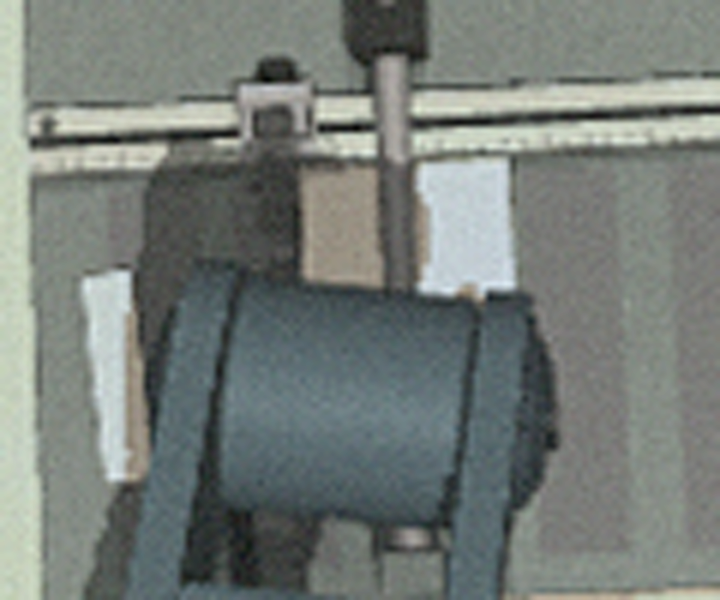

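Call:
apply_moves([
  [[0,0,6,-0.002],[0,0,11,-0.002],[0,0,12.5,-0.002],[0,0,12.5,-0.002],[0,0.8,12.5,-0.002],[0,1.6,12.5,-0.002],[0,2.2,12.5,-0.002],[0,2.2,12.5,-0.002],[0,2.2,12.5,-0.002]],
])

```text
t: 29.48
position: [0.5142, 0.0589, 0.0171]
eef_rot: [[-0.042, 0.999, -0.0], [0.999, 0.042, 0.0], [0.0, -0.0, -1.0]]
wrist_force: [-0.7, -0.4, -0.1]
grip_width: 0.06
```

```bash
python3 f.py; python3 -c "
from cut import *
rows([(-61,-3,16,np.pi/2)])"
```

```text
F [ 0.31 -0.26  0.04] TCP [-66.245  -2.372] 17.1 t 29.725
TCP cutter [-66.24  -2.37] 17.1 yaw rel 1.5725 F [-0.5  -0.13  0.61] w 60.06 t 29.73
(-61, -3, 16) -> [-0.064, 0.524, 0.11] 0.0017
```

Call:
apply_moves([
  [[0,0.2,0,0.0017],[0,0.4,0,0.0017],[0,0.45,0,0.0017],[0,0.45,0,0.0017]],
])

```text
t: 30.22
position: [0.5189, 0.0591, 0.0172]
eef_rot: [[-0.04, 0.999, 0.0], [0.999, 0.04, -0.0], [-0.0, 0.0, -1.0]]
wrist_force: [-0.7, 0.3, 0.6]
grip_width: 0.0602
```

```bash
python3 f.py
```

```text
F [0.02 0.18 0.45] TCP [-61.563  -2.383] 17.18 t 30.475
```

Call:
apply_moves([
  [[0,0.05,0,0],[0,0.05,0,0]],
])

```text
t: 30.72
position: [0.5193, 0.0591, 0.0171]
eef_rot: [[-0.041, 0.999, -0.0], [0.999, 0.041, 0.0], [0.0, -0.0, -1.0]]
wrist_force: [-0.2, 0.2, 0.4]
grip_width: 0.06
```

```bash
python3 f.py
```

```text
F [-0.35  0.25  0.44] TCP [-61.053  -2.392] 17.17 t 30.975
```

Call:
apply_moves([
  [[0,0.04,0,0],[0,0.04,0,0]],
])

```text
t: 31.22
position: [0.5194, 0.0591, 0.0171]
eef_rot: [[-0.041, 0.999, -0.001], [0.999, 0.041, -0.0], [0.0, -0.001, -1.0]]
wrist_force: [-1.1, 0.5, 1.3]
grip_width: 0.0602
```

```bash
python3 f.py
```

```text
F [-2.13  0.05  1.46] TCP [-60.956  -2.358] 17.06 t 31.475
```

Call:
apply_moves([
  [[0,0.03,0,0],[0,0.03,0,0]],
])

```text
t: 31.72
position: [0.5196, 0.0591, 0.017]
eef_rot: [[-0.041, 0.999, -0.001], [0.999, 0.041, -0.0], [-0.0, -0.001, -1.0]]
wrist_force: [-4.5, -0.6, 2.0]
grip_width: 0.0597
```

```bash
python3 f.py
```

```text
F [-4.25 -1.04  1.76] TCP [-60.689  -2.418] 17.04 t 31.975
```

Call:
apply_moves([
  [[0,0.02,0,0],[0,0.02,0,0]],
])

```text
t: 32.22
position: [0.5197, 0.0591, 0.017]
eef_rot: [[-0.041, 0.999, -0.001], [0.999, 0.041, -0.0], [0.0, -0.001, -1.0]]
wrist_force: [-6.2, -1.5, 2.8]
grip_width: 0.0599
```

```bash
python3 f.py
```

```text
F [-5.57 -1.21  2.91] TCP [-60.652  -2.4  ] 17.02 t 32.475
```

Call:
apply_moves([
  [[0,-0.1,0,0],[0,-0.8,0,0],[0,-2.0,0,0],[0,-2.0,-5,0],[0,-2.0,-10,0],[0,-1,-12,0],[2,4,-12,0],[5.8,7.4,-12,0],[5.8,7.4,-12,0],[5.8,7.4,-8,0],[5.8,7.4,-8,0],[5.8,7.4,-8,0]],
])

```text
t: 33.98
position: [0.5918, 0.1197, 0.0981]
eef_rot: [[-0.04, 0.999, 0.001], [0.999, 0.04, -0.0], [-0.0, 0.001, -1.0]]
wrist_force: [0.7, 0.5, 0.5]
grip_width: 0.0597
```

Call:
apply_moves([
  [[0,0,0,0],[0,0,0,0],[0,0,0,0]],
], grip=2.6)

```text
t: 34.35
position: [0.5921, 0.12, 0.0978]
eef_rot: [[-0.04, 0.999, 0.001], [0.999, 0.04, -0.0], [-0.0, 0.001, -1.0]]
wrist_force: [-0.5, -0.7, 0.4]
grip_width: 0.026
```

Run:
```python
from cut import *
rows([(4,55,36,np.pi/2)])
c=save('wrist','w18'); cv2.imwrite('pics/w18b.png',cv2.convertScaleAbs(c['pixels'],alpha=1.7,beta=10))
c=save('side','s18'); cv2.imwrite('pics/s18b.png',cv2.resize(c['pixels'][130:250,190:340],None,fx=5,fy=5,interpolation=cv2.INTER_CUBIC))
```

```text
TCP cutter [14.19 55.55] 97.83 yaw rel 1.5707 F [-0.52 -0.75  0.4 ] w 26.0 t 34.35
(4, 55, 36) -> [-0.054, -1.025, 6.182] -0.0001
```

View pics/w18b.png

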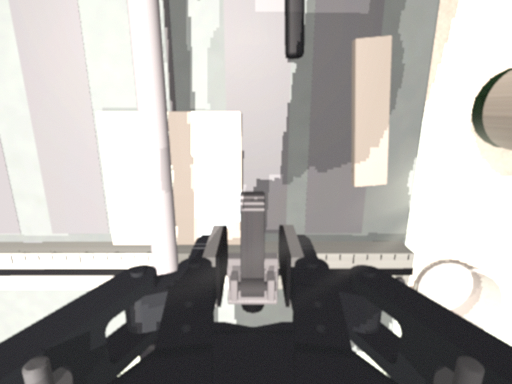

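View pics/s18b.png

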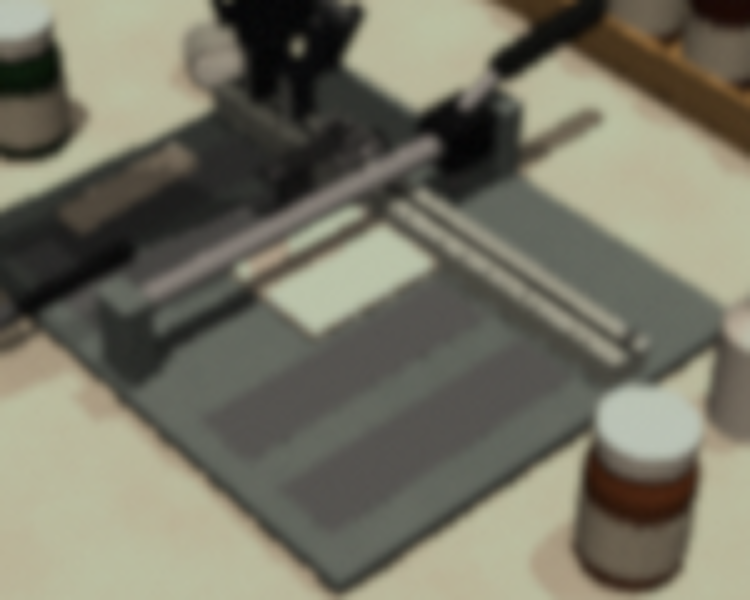

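Run:
```python
from cut import *
c=load('w18'); s=state(); R=s['eef_rot'];p=s['position']
g=c['pixels'].astype(int).sum(2)
print(g[205:225,232:274].mean(0).round().astype(int))
P=pts(c); T=(P-p)@R*1000   # tool coords
print(T[205:225,236:270:3,0].mean(0).round(1)); print(T[205:225,236:270:3,2].mean(0).round(1))
# finger inner edges in tool coords at rows 235-255
for v in (235,245,255): print(v,[(u,T[v,u,0].round(1),T[v,u,2].round(0)) for u in list(range(204,232,3))+list(range(276,302,3))])
```

```text
[621 618 605 596 595 598 588 518 370 239 206 203 207 208 207 207 210 211
 209 210 210 213 214 213 213 213 212 211 211 210 208 196 175 178 195 225
 247 252 252 252 252 252]
[-12.6 -10.4  -6.9  -4.7  -3.1  -1.2   0.8   2.7   4.6   6.5   9.8  12.6]
[71.8 72.  39.5 30.4 39.7 39.7 39.7 39.6 39.5 39.7 68.3 79.5]
235 [(204, np.float64(-23.5), np.float64(-8.0)), (207, np.float64(-22.2), np.float64(-7.0)), (210, np.float64(-19.3), np.float64(-17.0)), (213, np.float64(-18.2), np.float64(-15.0)), (216, np.float64(-16.7), np.float64(-16.0)), (219, np.float64(-15.2), np.float64(-17.0)), (222, np.float64(-14.1), np.float64(-15.0)), (225, np.float64(-13.2), np.float64(-10.0)), (228, np.float64(-19.0), np.float64(72.0)), (231, np.float64(-16.8), np.float64(73.0)), (276, np.float64(18.4), np.float64(79.0)), (279, np.float64(12.9), np.float64(-4.0)), (282, np.float64(13.1), np.float64(-16.0)), (285, np.float64(14.4), np.float64(-17.0)), (288, np.float64(15.8), np.float64(-17.0)), (291, np.float64(17.3), np.float64(-16.0)), (294, np.float64(18.7), np.float64(-16.0)), (297, np.float64(21.2), np.float64(
[... 1044 characters left out ...]
np.float64(-15.6), np.float64(-35.0)), (216, np.float64(-14.4), np.float64(-36.0)), (219, np.float64(-13.3), np.float64(-35.0)), (222, np.float64(-13.3), np.float64(-25.0)), (225, np.float64(-13.2), np.float64(-13.0)), (228, np.float64(-17.8), np.float64(54.0)), (231, np.float64(-15.6), np.float64(53.0)), (276, np.float64(16.6), np.float64(54.0)), (279, np.float64(12.8), np.float64(-8.0)), (282, np.float64(12.8), np.float64(-22.0)), (285, np.float64(12.8), np.float64(-33.0)), (288, np.float64(13.6), np.float64(-36.0)), (291, np.float64(14.8), np.float64(-36.0)), (294, np.float64(16.0), np.float64(-36.0)), (297, np.float64(17.3), np.float64(-35.0)), (300, np.float64(18.4), np.float64(-35.0))]
```

Call:
apply_moves([
  [[-0.025,-0.9,2,0],[-0.025,-0.9,5,0],[-0.025,-0.9,5.98,0],[-0.025,-0.9,5.98,0],[-0.025,-0.9,5.98,0]],
])

```text
t: 35.08
position: [0.5839, 0.1195, 0.0387]
eef_rot: [[-0.041, 0.999, 0.002], [0.999, 0.041, 0.0], [-0.0, 0.002, -1.0]]
wrist_force: [1.1, -0.1, 0.8]
grip_width: 0.0259
```

```bash
python3 f.py
python3 - <<'E'
from cut import *
rows([(5,55.3,38,np.pi/2)])
c=save('wrist','w19'); cv2.imwrite('pics/w19b.png',cv2.convertScaleAbs(c['pixels'],alpha=1.7,beta=10))
s=state(); R=s['eef_rot'];p=s['position']; g=c['pixels'].astype(int).sum(2); T=(pts(c)-p)@R*1000
for v in (215,225,235,245): print(v,[(u,round(float(T[v,u,0]),1),int(T[v,u,2])) for u in range(222,285,3)])
E
```

```text
F [-0.1   0.33  0.02] TCP [ 5.349 55.369] 38.09 t 35.325
TCP cutter [ 5.35 55.37] 38.09 yaw rel 1.5709 F [ 0.32 -0.3   0.19] w 26.09 t 35.33
(5, 55.3, 38) -> [-0.007, -0.035, 0.009] 0.0001
215 [(222, -16.7, 12), (225, -0.1, -142), (228, -13.5, 12), (231, -11.8, 12), (234, -10.2, 12), (237, -8.6, 12), (240, -7.3, 19), (243, -5.5, 18), (246, -3.9, 19), (249, -2.2, 20), (252, -0.5, 20), (255, 1.3, 19), (258, 3.0, 20), (261, 4.7, 19), (264, 6.4, 19), (267, 8.1, 19), (270, 9.8, 20), (273, 11.5, 20), (276, 13.2, 20), (279, 15.0, 20), (282, 16.6, 19)]
225 [(222, -15.2, -3), (225, -13.7, -3), (228, -13.5, 11), (231, -12.0, 12), (234, -10.2, 10), (237, -8.7, 12), (240, -7.4, 20), (243, -5.6, 19), (246, -3.9, 20), (249, -2.2, 19), (252, -0.5, 20), (255, 1.3, 19), (258, 3.0, 19), (261, 4.7, 20), (264, 6.4, 18), (267, 8.2, 20), (270, 9.9, 20), (273, 11.6, 19), (276, 13.3, 19), (279, 12.9, -3), (282, 14.4, -3)]
235 [(222, -14.0, -15), (225, -13.0, -11), (228, -13.7, 12), (231, -12.0, 12), (234, -10.4, 12), (237, -8.8, 13), (240, -7.5, 21), (243, -5.7, 19), (246, -4.0, 20), (249, -2.2, 21), (252, -0.5, 19), (255, 1.3, 20), (258, 3.0, 20), (261, 4.8, 19), (264, 6.5, 19), (267, 8.3, 20), (270, 10.0, 20), (273, 11.7, 19), (276, 13.5, 20), (279, 12.9, -4), (282, 13.1, -16)]
245 [(222, -13.2, -24), (225, -13.1, -11), (228, -13.9, 12), (231, -12.1, 11), (234, -10.5, 12), (237, -7.3, -14), (240, -5.9, -15), (243, -4.5, -14), (246, -3.1, -14), (249, -1.8, -14), (252, -0.4, -14), (255, 1.0, -14), (258, 2.4, -14), (261, 3.8, -13), (264, 5.2, -14), (267, 6.5, -14), (270, 10.0, 18), (273, 11.9, 20), (276, 13.5, 18), (279, 12.8, -6), (282, 12.8, -20)]
```

View pics/w19b.png

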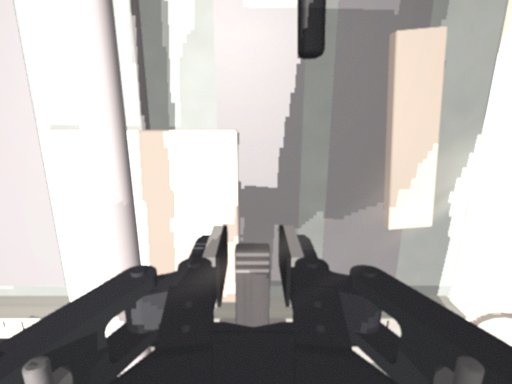

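Call:
apply_moves([
  [[-0.015,0,0,0],[-0.015,0,0,0],[-0.015,0,0,0]],
], grip=1.75)

```text
t: 35.75
position: [0.5828, 0.1193, 0.0373]
eef_rot: [[-0.041, 0.999, -0.0], [0.999, 0.041, -0.0], [-0.0, -0.0, -1.0]]
wrist_force: [-0.8, -0.1, 0.9]
grip_width: 0.0176
```

```bash
python3 f.py
```

```text
F [-0.03  0.07  0.39] TCP [ 4.863 55.217] 37.36 t 36.0
```

Call:
apply_moves([
  [[0,0,0,0],[0,0,0,0]],
], grip=1.65)

```text
t: 36.25
position: [0.5829, 0.1193, 0.0374]
eef_rot: [[-0.04, 0.999, 0.0], [0.999, 0.04, 0.0], [0.0, 0.0, -1.0]]
wrist_force: [0.3, -0.8, 0.1]
grip_width: 0.0165
```

```bash
python3 f.py
```

```text
F [-0.   -0.37  0.12] TCP [ 4.856 55.209] 37.38 t 36.5
```

Call:
apply_moves([
  [[0,0,0,0],[0,0,0,0]],
], grip=1.55)

```text
t: 36.75
position: [0.5829, 0.1192, 0.0375]
eef_rot: [[-0.041, 0.999, -0.0], [0.999, 0.041, -0.0], [-0.0, -0.0, -1.0]]
wrist_force: [-0.7, -1.5, 0.6]
grip_width: 0.0159
```

```bash
python3 f.py; python3 -c "
from cut import *
t=[]
z0=37.4; 
for a in [0,5,10,20,30,40,50,60,70,80,90,95]:
    b=np.radians(a); r=61.;n=-3; t.append((round(4.9+r*(1-np.cos(b))+n*np.sin(b),1),55.2,round(z0+r*np.sin(b)+n*(np.cos(b)-1),1),np.pi/2))
rows(t)"
```

```text
F [-0.54 -1.12  0.31] TCP [ 4.88  55.074] 37.42 t 37.0
TCP cutter [ 4.88 55.07] 37.42 yaw rel 1.5708 F [-1.08 -1.52  0.24] w 15.47 t 37.0
(np.float64(4.9), 55.2, np.float64(37.4)) -> [0.013, 0.002, 0.002] 0.0
(np.float64(4.9), 55.2, np.float64(42.7)) -> [0.012, 0.002, -0.528] 0.0
(np.float64(5.3), 55.2, np.float64(48.0)) -> [0.012, 0.042, -1.058] 0.0
(np.float64(7.6), 55.2, np.float64(58.4)) -> [0.012, 0.272, -2.098] 0.0
(np.float64(11.6), 55.2, np.float64(68.3)) -> [0.012, 0.672, -3.088] 0.0
(np.float64(17.2), 55.2, np.float64(77.3)) -> [0.012, 1.232, -3.988] 0.0
(np.float64(24.4), 55.2, np.float64(85.2)) -> [0.011, 1.952, -4.778] 0.0
(np.float64(32.8), 55.2, np.float64(91.7)) -> [0.011, 2.792, -5.428] 0.0
(np.float64(42.2), 55.2, np.float64(96.7)) -> [0.011, 3.732, -5.928] 0.0
(np.float64(52.4), 55.2, np.float64(100.0)) -> [0.011, 4.752, -6.258] 0.0
(np.float64(62.9), 55.2, np.float64(101.4)) -> [0.011, 5.802, -6.398] 0.0
(np.float64(68.2), 55.2, np.float64(101.4)) -> [0.011, 6.332, -6.398] 0.0
```

Call:
apply_moves([
  [[-0.01,0,-0.26,0],[-0.01,0,-0.53,0],[-0.01,0.02,-0.8,0],[-0.01,0.04,-1.06,0],[-0.01,0.15,-1.6,0],[-0.01,0.27,-2.1,0],[-0.01,0.27,-2.1,0]],
])

```text
t: 37.88
position: [0.5854, 0.1193, 0.059]
eef_rot: [[-0.041, 0.999, -0.001], [0.999, 0.041, -0.0], [-0.0, -0.001, -1.0]]
wrist_force: [-3.4, -1.9, 0.7]
grip_width: 0.0157
```

```bash
python3 f.py
python3 - <<'E'
from cut import *
c=save('wrist','w20'); cv2.imwrite('pics/w20b.png',cv2.convertScaleAbs(c['pixels'],alpha=1.7,beta=10))
print(state()['grip_width'])
E
```

```text
F [-4.39 -2.32  1.86] TCP [ 7.372 55.118] 58.72 t 38.125
0.015677651983796198
```

View pics/w20b.png

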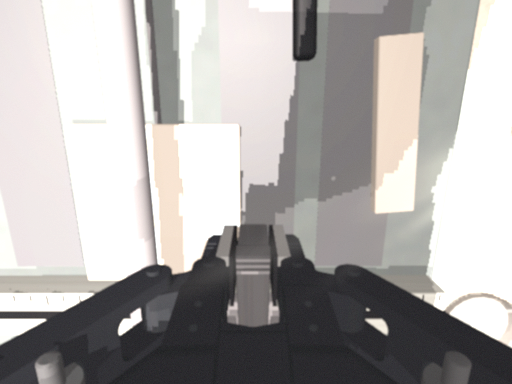

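Call:
apply_moves([
  [[-0.03,0.2,-0.5,0],[-0.03,0.4,-0.99,0],[-0.03,0.67,-1.45,0],[-0.03,0.96,-1.89,0],[-0.03,1.3,-2.3,0],[-0.03,1.68,-2.68,0]],
])

```text
t: 38.92
position: [0.6025, 0.1199, 0.0855]
eef_rot: [[-0.04, 0.999, -0.0], [0.999, 0.04, 0.0], [0.0, -0.0, -1.0]]
wrist_force: [-1.9, 0.4, -3.4]
grip_width: 0.0156
```

```bash
python3 f.py
```

```text
F [-1.5   1.07 -0.9 ] TCP [25.193 54.945] 85.96 t 39.175
```

Call:
apply_moves([
  [[0.01,0.4,-0.34,0],[0.01,0.84,-0.65,0],[0.01,1.3,-0.92,0],[0.01,1.78,-1.15,0],[0.01,2.28,-1.34,0],[0.01,2.8,-1.48,0],[0.01,3.3,-1.57,0],[0.01,3.85,-1.62,0],[0.01,4.1,-1.62,0],[0.01,4.1,-1.62,0]],
])

```text
t: 40.42
position: [0.6442, 0.1215, 0.1019]
eef_rot: [[-0.04, 0.999, 0.002], [0.999, 0.04, 0.0], [0.0, 0.002, -1.0]]
wrist_force: [-1.7, 1.9, 0.6]
grip_width: 0.0155
```

```bash
python3 f.py
python3 - <<'E'
from cut import *
c=save('top','t21'); cv2.imwrite('pics/t21b.png',cv2.convertScaleAbs(cv2.resize(c['pixels'][100:220,170:290],None,fx=5,fy=5,interpolation=cv2.INTER_CUBIC),alpha=1.6))
c=save('side','s21'); cv2.imwrite('pics/s21b.png',cv2.resize(c['pixels'][110:250,190:340],None,fx=5,fy=5,interpolation=cv2.INTER_CUBIC))
E
```

```text
F [-0.88  1.83  1.18] TCP [66.023 54.92 ] 101.88 t 40.675
```

View pics/s21b.png

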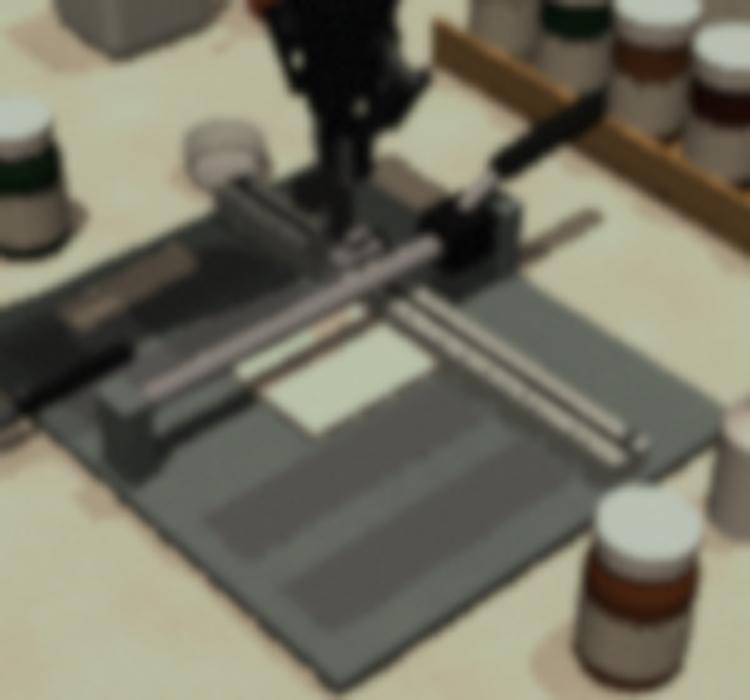

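Call:
apply_moves([
  [[0.025,0,0,0],[0.025,0,0,0]],
])

```text
t: 41.02
position: [0.6438, 0.1215, 0.1019]
eef_rot: [[-0.04, 0.999, 0.001], [0.999, 0.04, -0.0], [-0.0, 0.001, -1.0]]
wrist_force: [1.5, 1.4, 3.1]
grip_width: 0.0161
```

Call:
apply_moves([
  [[0.025,0,0,0],[0.025,0,0,0]],
], grip=2.8)

```text
t: 41.28
position: [0.6428, 0.1217, 0.1007]
eef_rot: [[-0.04, 0.999, -0.001], [0.999, 0.04, -0.0], [-0.0, -0.001, -1.0]]
wrist_force: [-0.4, -0.2, -1.2]
grip_width: 0.0282
```

```bash
python3 f.py; python3 -c "
from cut import *
print(state()['grip_width'])"
```

```text
F [ 0.03 -0.02 -0.15] TCP [65.251 55.353] 101.21 t 41.525
0.027785324409124408
```

Call:
apply_moves([
  [[0.025,0,-1,0],[0.025,0,-3,0],[0.025,0,-6,0],[0.025,0,-9,0],[0.025,-2,-13,0],[0,-8,-17,0],[0,-14,-20,0],[0,-20,-22,0],[0,-26,-24,0],[0,-26,-24,0],[0,-26,-24,0]],
])

```text
t: 42.9
position: [0.3833, 0.1115, 0.3438]
eef_rot: [[-0.041, 0.999, 0.005], [0.999, 0.041, -0.0], [-0.0, 0.005, -1.0]]
wrist_force: [0.9, 0.2, -0.3]
grip_width: 0.0281
```

Run:
```python
from cut import *
rows([])
c=save('top','t22'); cv2.imwrite('pics/t22b.png',cv2.convertScaleAbs(cv2.resize(c['pixels'][100:220,165:315],None,fx=5,fy=5,interpolation=cv2.INTER_CUBIC),alpha=1.6))
c=save('side','s22'); cv2.imwrite('pics/s22b.png',cv2.resize(c['pixels'][110:250,190:340],None,fx=5,fy=5,interpolation=cv2.INTER_CUBIC))
```

```text
TCP cutter [-194.85   55.5 ] 343.79 yaw rel 1.571 F [ 0.86  0.2  -0.33] w 28.06 t 42.9
```

View pics/t22b.png

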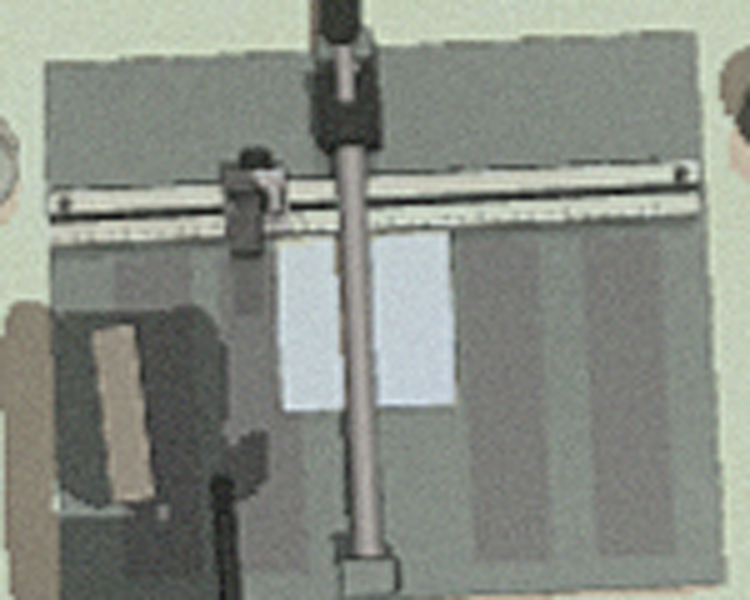

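View pics/s22b.png

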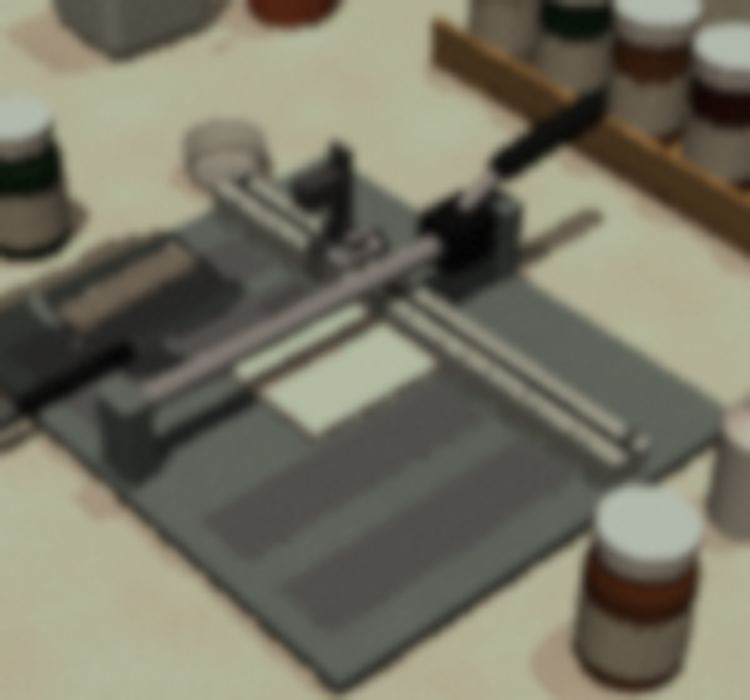

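Run:
```python
from cut import *
a=load('top0');c=load('t22')
for n,q in (('top0',a),('t22',c)):
    g=q['pixels'].astype(int).sum(2); print(n,'saddle',g[137:141,205:226].mean(0).round().astype(int))
f=lambda i: cv2.cvtColor(i['pixels'],cv2.COLOR_BGR2GRAY).astype(np.float32)
w=cv2.createHanningWindow((22,14),cv2.CV_32F)
print(cv2.phaseCorrelate(f(a)[128:142,204:226],f(c)[128:142,204:226],w))
# tile edges (lit) in t22
g=c['pixels'].min(2).astype(float)
def cross(r,th,rise):
    for i in range(len(r)-1):
        if (rise and r[i]<th<=r[i+1]) or (not rise and r[i]>=th>r[i+1]): return i+(th-r[i])/(r[i+1]-r[i])
L=[];Rr=[];B=[]
for v in range(152,178):
    i=cross(g[v,214:228],90,True); j=cross(g[v,246:262],90,False)
    if i: L.append(w2c(ray(c,214+i,v,.026)))
    if j: Rr.append(w2c(ray(c,246+j,v,.026)))
for u in list(range(224,231))+list(range(242,254)):
    k=cross(g[172:190,u],90,False)
    if k: B.append(w2c(ray(c,u,172+k,.026)))
L,Rr,B=map(np.array,(L,Rr,B))
print('left slope',np.polyfit(L[:,0],L[:,1],1),'right',np.polyfit(Rr[:,0],Rr[:,1],1),'near',np.polyfit(B[:,1],B[:,0],1))
print('left y @24',np.polyval(np.polyfit(L[:,0],L[:,1],1),24))
```

```text
top0 saddle [337 338 336 318 245 150 125 118 121 129 129 110  96 171 274 271 154 252
 318 309 308]
t22 saddle [367 358 356 345 263 158 129 134 140 144 140 127 111 174 296 287 164 279
 339 333 335]
((0.013473983415007496, 0.4917325130469745), 1.0178658975495232)
left slope [-1.78549139e-02  4.70002745e+01] right [-6.43353349e-03 -5.34972276e+01] near [ 2.97019557e-03 -4.77155645e+01]
left y @24 46.57175651670476
```

```bash
python3 -c "
from h import *
print(order.job_done(), state()['t'])"
```

```text
the job is handed in; nothing more can be done
the job is handed in; nothing more can be done
```

The tile is set up for scoring and the job is handed in after about 43 s of the 72 s allowed. The arm is parked clear of everything.

**What I did**
1. I flipped the stop fully down with the closed fingers. The bar's top measured about 58 mm above the table and it was firm under 12 N.
2. I pushed the tile square to the fence with two fingers, then slid it under the rail to the stop's foot.
3. I nudged it against the fence once more.
4. I pinched the tab, swung the stop back upright, let go and backed off.

**What the last checks showed**
- **Stop:** the saddle's position along the fence matches the first picture to about 0.01 px, so its setting did not shift. The arm is upright.
- **Tile against the foot:** its edge measured 46.6 mm along the fence in my frame, against 46.7 mm when it touched the foot. That is within my measuring error of about 0.3 mm.
- **Squareness:** the tile's near edge is within about 0.003 rad of the fence.

**What disagreed or went less well**
- **Fence push:** the first push reached about 8.5 N, more than the few newtons asked for. The final nudge was about 5.6 N.
- **Stop push:** the wrist read 5 to 6 N as the tile met the foot. About 3.3 N of that was drag, so the foot took roughly 2 N.
- **Side edge slope:** the tile's side edges sloped -0.018 and -0.006 rad in the overhead picture. I put this down to pixel noise, because the near edge looked square.
- **Camera offset:** the overhead and wrist cameras disagreed by 3 to 4 mm, so I worked from the wrist camera and from contact forces.

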